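Set out the leather-stamping station

ROBOT

A 7-joint arm with a two-finger parallel gripper is mounted at the origin on the work surface. World frame = base frame: x ahead of the robot, y to its left, z up, the work surface at z = 0. Lengths are in m, angles in rad, forces in N, time in s.
With the tool pointing down it reaches from about 0.425 to 0.95 m from the base axis. Payload 4.7 kg.
Tool frame: the origin (TCP) lies on the centre line of the jaws, within the pads' length; the fingertips stand 17 mm ahead of it and the grasp point (between the pads) lies 2 mm behind it; z points along the fingers, y is the direction in which the jaws open and shut (so a half turn about z gives the same grasp; the last joint's range is limited). The gripper opens to 85 mm and grips with 20 to 120 N. Pads are 22 mm wide; open, the fingers measure 114 mm over their backs; the gripper's body (76 mm by 85 mm) begins 54 mm behind the grasp point. The pads swing forward as they close: fully open they stand 13 mm farther back than shut.
Start: joints at [1.312, 0.469, -0.049, 1.532, 0.024, 1.141, -0.082], TCP at [0.154, -0.657, 0.216] pointing down, gripper open.
Joint ranges: [-2.59, 2.59], [-0.33, 1.99], [-1.39, 1.29], [0.1, 2.45], [-1.04, 4.18], [0.21, 1.99], [-2.66, 2.66]. Speed limits (rad/s): [2.57, 2.57, 3.14, 3.14, 3.14, 3.14, 3.14].

INTERFACE

Orientations are given as a unit quaternion [w, x, y, z].
In Python, from bench import telemetry, eyes, sign_off gives the robot as it stands.
- The arm moves only by the tool jog_arm, never from a script. Its argument "commands" is a list of rows, each an object with "delta_pos": the shift along the tool's x, y, z in units of 50 mm (1.0 is 50 mm), a list of three; "turn": the turn, a rotation vector about the tool's x, y, z in units of 8 degrees (1.0 is 8 degrees), a list of three. In form: [{"delta_pos": [dx, dy, dz], "turn": [rx, ry, rz]}, ...]. A call has 1 to 8 rows; each row is the pose to reach, as a shift and turn from the pose commanded when the call began, along the tool's axes at that moment; what a row does not reach only later rows make up. A row lasts 1/10 s, in which the tool goes at most 50 mm and 8.59 degrees, less where a joint would pass 70% of its speed; a pose out of reach is approached as far as the arm can. A call with a gripper value outside its range is refused whole. "jaw" is the opening, from 0 (shut) to 1 (fully open), set as the call begins (left out, the last holds). The fingers move at their own pace and stop on an object; the grip force is fixed at half the most. Time passes only in rows, so rows that repeat a pose let the fingers close. It gives the time, the measured TCP pose, the force and the opening at its end, in the units of the state.
- telemetry.get_obs(): the state, without advancing time (a new reading comes with each control period).
- eyes.grab_frame(name): name is "side" or "top"; returns the picture (400x640x3 uint8, red, green, blue); there is no depth.
- eyes.calibration(name): a dict with "mtx" (3x3 intrinsics, pixels), "cam_to_world" (4x4, takes a point from camera to world coordinates). Camera axes: x right, y down, z forward; pixel columns grow to the right and rows downward; lengths in m; the calibration is good to about 2 mm. A picture is of the moment at which its call begins. calibration takes no time and is no camera call.
- sign_off(): hands the job in, once; it reports no verdict.
The state is a dict: "time": time; "joint_pos": joint angles; "joint_velocities": joint speeds; "joint_efforts": joint torques, N m; "tool_pos": TCP position; "eef_rot": TCP orientation; "force": force on the tool from outside, world axes, zero at the start; "moment": the same for the moment, N m; "gripper_width": finger opening in m.
Only numpy, scipy, OpenCV 4.12 (cv2) and the standard library are available. Lean on these libraries where they do the work, as an engineer would, in place of code of your own. Each camera call takes 0.05 s, during which the arm holds its last target.

TASK

Set out the marble slab around the wooden block for stamping: put the steel anvil disc in the middle of the top of the block; take the one square-headed stamp that has strayed into the tray of round-headed ones and stand it on the marble to the left of the block (left as seen from the robot); and stand the maul on its head on the marble to the right of the block, both squarely beside the middle of the block's side face with a gap of about 45 mm. Complete the tray's set by standing the spare round-headed stamp from the bench in the bay that the square one leaves; everything stays upright, and the other stamps stay where they are.

Things in the scene. Friction and masses are not known exactly. Their poses are not given: they have to be found in the camera images.
- slab: fixed white marble slab, 260 (x) x 360 (y) x 30 mm high, lying on the bench; origin: centre of its underside, z up. A small turned wooden stick (20 mm thick) lies along its far edge and is not part of the job
- block: fixed light wooden block, 80 x 80 x 40 mm high, standing on the slab and square to it; origin: centre of its underside (30 mm above the bench), x away from the robot, +y to the left as seen from the robot
- tray: fixed dark wooden tray, 66 (x) x 186 (y) x 16 mm high, with three square bays in a row along its y: bay centres at y = -60, 0 and +60 mm, each 54 mm wide inside, floor 6 mm above the bench, walls 6 mm thick rising 10 mm above the floor; origin: centre of its underside
- square: the stray brass stamp, starting in one of the tray's three bays: square head 32 x 32 mm, 12 mm high head at the foot (origin: centre of the underside, z up), then a bare round brass stem 14 mm in diameter up to 80 mm above the foot; about 0.11 kg, stands upright on its head
- round_a: round-headed stamp that belongs in the tray and stays in its bay: round head 34 mm in diameter, 12 mm high head at the foot (origin: centre of the underside, z up), then a bare round brass stem 14 mm in diameter up to 80 mm above the foot; about 0.11 kg, stands upright on its head
- round_b: second round-headed stamp that belongs in the tray and stays in its bay, the same as the first: round head 34 mm in diameter, 12 mm high head at the foot (origin: centre of the underside, z up), then a bare round brass stem 14 mm in diameter up to 80 mm above the foot; about 0.11 kg, stands upright on its head
- spare: the spare round-headed stamp standing on the bench, the same as those in the tray: round head 34 mm in diameter, 12 mm high head at the foot (origin: centre of the underside, z up), then a bare round brass stem 14 mm in diameter up to 80 mm above the foot; about 0.11 kg, stands upright on its head
- oblong: another stamp standing on the bench, not wanted, to be left alone: oblong head 48 x 20 mm, 12 mm high head at the foot (origin: centre of the underside, z up), then a bare round brass stem 14 mm in diameter up to 80 mm above the foot; about 0.11 kg, stands upright on its head
- anvil: plain steel disc 50 mm in diameter, 22 mm high, 0.33 kg, lying flat on the bench; origin: centre of its underside
- maul: short maul standing upright on its head on the bench: white plastic head 54 mm in diameter and 60 mm high, then a wooden handle 26 mm in diameter straight up to 150 mm; origin: centre of the head's underside, z up; about 0.3 kg; grip it by the handle
Things that resemble listed ones, but are neither listed nor needed, are in the scene too. Leave any black or white look-alike of the round_b alone.

How it is judged:
At the end, for the whole second after the job is handed in: From the block's centre: square stamp 101+-18 mm left, maul 112+-18 mm right, both on the slab within 16 mm in line; anvil on block within 12 mm of centre; spare in the vacated bay within 12 mm of its centre; other stamps moved under 15 mm; all upright (0.1 rad), at rest (angle between each of square, spare, round_a, round_b, oblong, anvil, maul's own z axis and vertical below 0.1 rad and linear speed of each of square, spare, round_a, round_b, oblong, anvil, maul below 0.01 m/s and y of square in the frame of block between 0.083 and 0.119 m and x of square in the frame of block between -0.016 and 0.016 m and z of square in the frame of slab between 0.026 and 0.034 m and y of maul in the frame of block between -0.13 and -0.094 m and x of maul in the frame of block between -0.016 and 0.016 m and z of maul in the frame of slab between 0.026 and 0.034 m and horizontal distance between anvil and block below 0.012 m and z of anvil in the frame of block between 0.036 and 0.044 m and x of spare in the frame of tray between -0.012 and 0.012 m and z of spare in the frame of tray between 0.002 and 0.01 m and (y of spare in the frame of tray between -0.072 and -0.048 m or y of spare in the frame of tray between -0.012 and 0.012 m or y of spare in the frame of tray between 0.048 and 0.072 m) and distance of each of round_a, round_b, oblong from where it was at the start of the episode below 0.015 m); the robot touches nothing.
It fails at once if a stamp that is to stay in place is knocked over (angle between any of round_a, round_b, oblong's own z axis and vertical above 0.5 rad).
It also fails if it takes over 120 s, if anything falls off the work surface, if the arm or the gripper's body presses on something with over 40 N, if the wrist force passes 120 N, or if a joint passes its speed limit or range.

## Working session

There is one attempt and no reset: what is moved stays moved. The work goes in short steps, Python scripts to look and compute and a tool call to move; the robot and the scene stay as the last step left them, time stands still between calls to the robot, and variables do not carry over. Pictures are saved under pics/ and viewed, and the job is handed in when it is done.

Besides the shell and the picture viewer there is one more tool, called after "Call:" as name([rows], argument=value, ...), one row to a line, values as JSON. jog_arm: Moves the arm, as the interface text tells. Its arguments: {"type":"object","properties":{"commands":{"type":"array","items":{"type":"object","properties":{"delta_pos":{"type":"array","items":{"type":"number"}},"turn":{"type":"array","items":{"type":"number"}}}}},"jaw":{"type":"number"}},"required":["commands"]}

```bash
mkdir -p pics; python3 - <<'E'
from bench import telemetry, eyes
import cv2,numpy as np
for n in("side","top"):
    im=eyes.grab_frame(n); cv2.imwrite(f"pics/{n}0.png",cv2.cvtColor(im,cv2.COLOR_RGB2BGR))
    c=eyes.calibration(n); print(np.round(c["mtx"],1).tolist(),np.round(c["cam_to_world"],4).tolist())
o=telemetry.get_obs();print({k:np.round(v,3).tolist() for k,v in o.items()})
E
```

```text
[[385.4, 0.0, 314.9], [0.0, 385.4, 205.9], [0.0, 0.0, 1.0]] [[-0.8176, -0.422, 0.3917, 0.2148], [-0.5758, 0.6016, -0.5537, 0.5569], [-0.0019, -0.6782, -0.7348, 0.6666], [0.0, 0.0, 0.0, 1.0]]
[[483.7, 0.0, 318.3], [0.0, 483.7, 199.0], [0.0, 0.0, 1.0]] [[0.0212, -0.9939, 0.1078, 0.4563], [-0.9998, -0.0217, -0.0036, 0.1037], [0.0059, -0.1077, -0.9942, 1.0447], [0.0, 0.0, 0.0, 1.0]]
{'time': 0.1, 'joint_pos': [1.312, 0.469, -0.049, 1.534, 0.024, 1.141, -0.082], 'joint_velocities': [-0.001, -0.002, 0.002, -0.002, -0.002, 0.0, 0.0], 'joint_efforts': [0.001, -51.151, -0.047, -23.839, 0.011, 0.004, -0.0], 'tool_pos': [0.154, -0.657, 0.215], 'eef_rot': [-0.001, 0.993, 0.115, -0.0], 'force': [-0.516, -0.395, -1.093], 'moment': [0.001, 0.039, -0.079], 'gripper_width': 0.085}
```

View pics/top0.png

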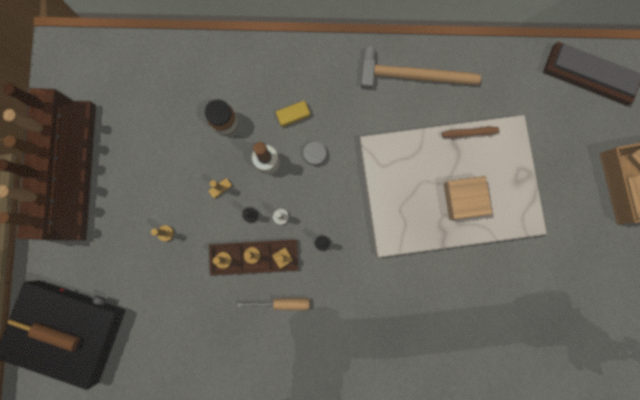

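View pics/side0.png

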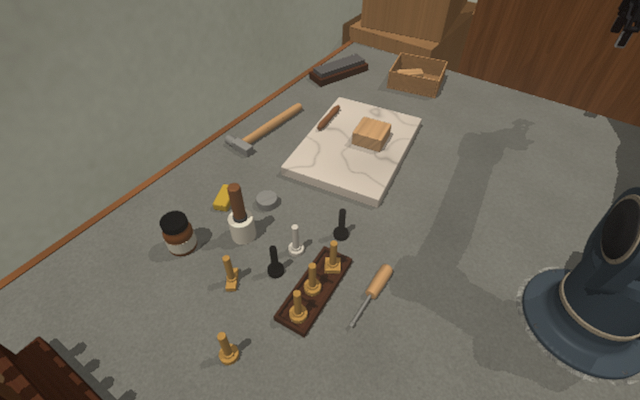

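The top view shows the tray at (254,257), with the square stamp in its right bay at (283,257). The spare is at (163,233), the oblong at (220,188), the maul at (265,155), the anvil at (315,153) and the block at (469,198). I'll zoom in to measure these.

```bash
python3 - <<'E'
import cv2
t=cv2.imread("pics/top0.png")
cv2.imwrite("pics/top0a.png",cv2.resize(t[130:285,145:345],None,fx=4,fy=3.87,interpolation=cv2.INTER_CUBIC) if 0 else cv2.resize(t[130:280,145:345],None,fx=4,fy=4,interpolation=cv2.INTER_CUBIC))
cv2.imwrite("pics/top0b.png",cv2.resize(t[110:260,350:550],None,fx=4,fy=4,interpolation=cv2.INTER_CUBIC))
s=cv2.imread("pics/side0.png")
cv2.imwrite("pics/side0a.png",cv2.resize(s[175:375,160:400],None,fx=3,fy=3,interpolation=cv2.INTER_CUBIC))
E
```

```text
(no output)
```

View pics/top0a.png

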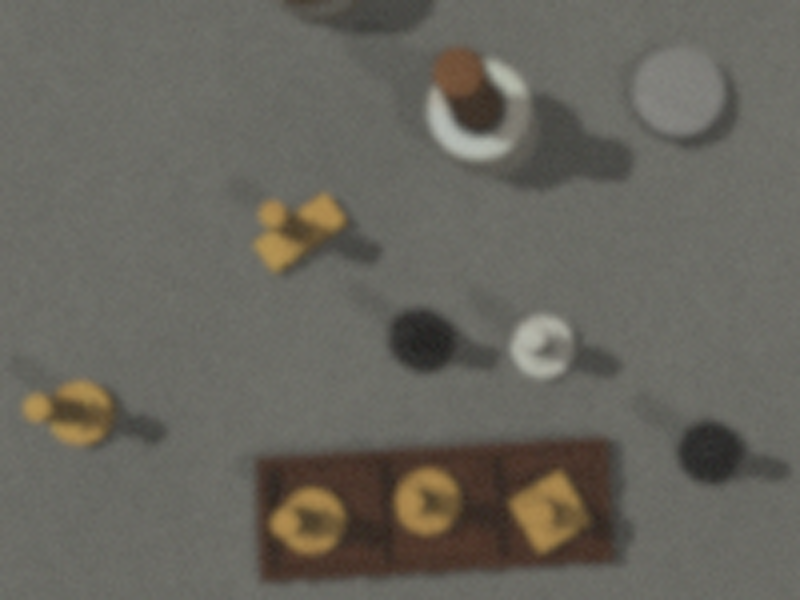

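View pics/side0a.png

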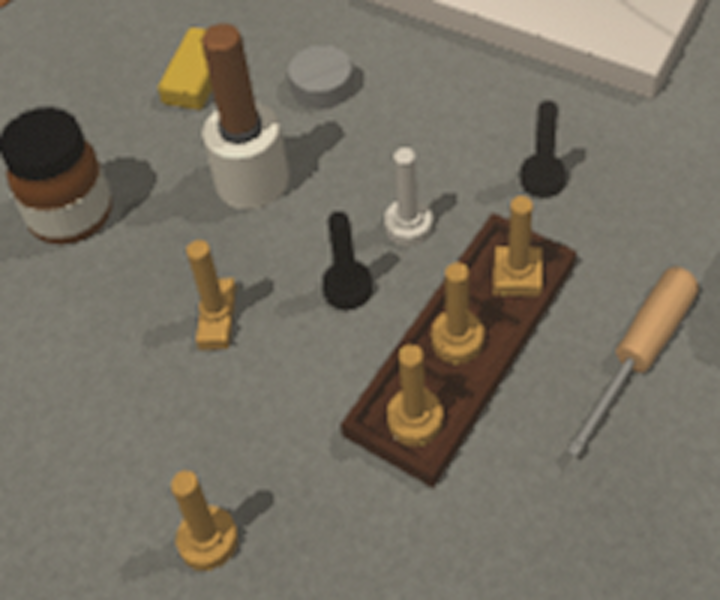

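View pics/top0b.png

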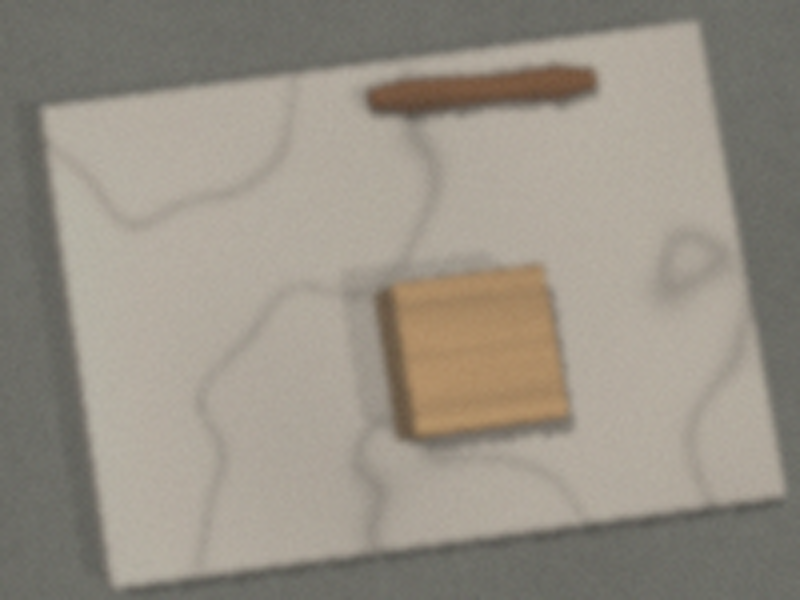

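```bash
cat > h.py <<'E'
from bench import telemetry, eyes
import cv2,numpy as np
C={n:eyes.calibration(n) for n in("side","top")}
def ray(n,u,v):
    M=np.array(C[n]["cam_to_world"]);d=M[:3,:3]@np.linalg.inv(np.array(C[n]["mtx"]))@[u,v,1]
    return M[:3,3],d/np.linalg.norm(d)
def onz(n,u,v,z):
    o,d=ray(n,u,v);return (o+d*(z-o[2])/d[2])
def proj(n,p):
    M=np.linalg.inv(np.array(C[n]["cam_to_world"]));q=np.array(C[n]["mtx"])@(M[:3,:3]@p+M[:3,3]);return q[:2]/q[2]
def un(x,y,x0,y0,f): return x0+(x+.5)/f-.5, y0+(y+.5)/f-.5
E
python3 - <<'E'
from h import *
r=lambda v:np.round(np.array(v)*1000,1).tolist()
A=lambda x,y,z:onz("top",*un(x,y,145,130,4),z)
B=lambda x,y,z:onz("top",*un(x,y,350,110,4),z)
S=lambda x,y,z:onz("side",*un(x,y,160,175,3),z)
for n,x,y,z in [("spare",82,412,.012),("ra",312,521,.018),("rb",428,501,.018),("sq",549,512,.018),("obl",300,233,.012),("maul",478,108,.06),("maultop",458,72,.15),("anvil",680,92,.022),("white",543,347,.012),("bl1",424,340,.012),("bl2",711,452,.012),("sparetop",38,408,.08)]: print(n,r(A(x,y,z)))
print("side")
for n,x,y,z in [("spare",185,482,.08),("ra",411,354,.086),("rb",457,271,.086),("sq",521,204,.086),("obl",199,249,.08),("maul",223,37,.15),("anvil",321,72,.022)]: print(n,r(S(x,y,z)))
T=np.array([A(*p,.016) for p in[(258,460),(607,440),(612,560),(262,582)]]);print("tray",r(T),r(T.mean(0)))
K=np.array([B(*p,.07) for p in[(390,285),(543,267),(570,415),(415,437)]]);print("block",r(K),r(K.mean(0)))
L=np.array([B(*p,.03) for p in[(42,106),(697,22),(785,495),(113,588)]]);print("slab",r(L),r(L.mean(0)))
for P in(T,K,L):
    ax=(P[0]+P[3]-P[1]-P[2]);print(np.degrees(np.arctan2(ax[1],ax[0]))-90)
# stick tall etc
E
```

```text
spare [489.2, 424.2, 12.0]
ra [434.5, 298.5, 18.0]
rb [446.2, 237.9, 18.0]
sq [441.8, 174.1, 18.0]
obl [587.7, 312.6, 12.0]
maul [648.7, 213.9, 60.0]
maultop [648.1, 213.8, 150.0]
anvil [667.2, 110.0, 22.0]
white [529.2, 180.3, 12.0]
bl1 [531.5, 243.9, 12.0]
bl2 [475.2, 89.3, 12.0]
sparetop [488.6, 425.1, 80.0]
side
spare [488.3, 427.6, 80.0]
ra [434.3, 301.0, 86.0]
rb [445.5, 240.4, 86.0]
sq [441.7, 176.5, 86.0]
obl [587.0, 315.2, 80.0]
maul [645.2, 216.2, 150.0]
anvil [663.1, 116.6, 22.0]
tray [[465.8, 328.8, 16.0], [480.3, 144.6, 16.0], [417.4, 140.3, 16.0], [402.1, 323.8, 16.0]] [441.4, 234.4, 16.0]
block [[604.9, -161.5, 70.0], [615.9, -239.8, 70.0], [540.4, -252.3, 70.0], [527.6, -173.6, 70.0]] [572.2, -206.8, 70.0]
slab [[703.7, 13.4, 30.0], [757.9, -339.2, 30.0], [504.2, -379.2, 30.0], [448.3, -26.7, 30.0]] [603.5, -182.9, 30.0]
4.6300691825314715
8.645713862572066
8.876766339855308
```

```bash
cat > mv.py <<'E'
import sys,numpy as np
from bench import telemetry
from scipy.spatial.transform import Rotation as R
o=telemetry.get_obs();q=np.array(o["eef_rot"]);Rc=R.from_quat(q[[1,2,3,0]]);p=np.array(o["tool_pos"])
print("t",round(float(o["time"]),2),"p",np.round(p*1000,1),"j",np.round(o["joint_pos"],2),"w",np.round(o["gripper_width"],4),"F",np.round(o["force"],1),"yaw",round(float(np.degrees(np.arctan2(*Rc.as_matrix()[[1,0],0]))),2),"tilt",round(float(np.degrees(np.arccos(-Rc.as_matrix()[2,2]))),2))
a=list(map(float,sys.argv[1:]))
for i in range(0,len(a),4):
    x,y,z,w=a[i:i+4];Rt=R.from_euler("z",w,degrees=True)*R.from_euler("x",180,degrees=True)
    print("d",np.round(Rc.inv().apply(np.array([x,y,z])/1000-p)/.05,2).tolist(),"turn",np.round(np.degrees((Rc.inv()*Rt).as_rotvec())/8,2).tolist())
E
python3 mv.py 540 -200 260 68 441.7 175.3 200 94.6
```

```text
t 0.1 p [ 153.6 -656.7  215.5] j [ 1.31  0.47 -0.05  1.53  0.02  1.14 -0.08] w 0.0855 F [-0.5 -0.4 -1.1] yaw 13.16 tilt 0.1
d [9.6, -7.14, -0.88] turn [-0.01, -0.01, -6.85]
d [9.4, -14.89, 0.33] turn [-0.01, -0.01, -10.18]
```

Call:
jog_arm([
  {"delta_pos": [9.6, -7.14, -0.9], "turn": [0, 0, -6.85]},
  {"delta_pos": [9.6, -7.14, -0.9], "turn": [0, 0, -6.85]},
  {"delta_pos": [9.6, -7.14, -0.9], "turn": [0, 0, -6.85]},
  {"delta_pos": [9.6, -7.14, -0.9], "turn": [0, 0, -6.85]},
  {"delta_pos": [9.6, -7.14, -0.9], "turn": [0, 0, -6.85]},
  {"delta_pos": [9.6, -7.14, -0.9], "turn": [0, 0, -6.85]},
  {"delta_pos": [9.6, -7.14, -0.9], "turn": [0, 0, -6.85]},
  {"delta_pos": [9.6, -7.14, -0.9], "turn": [0, 0, -6.85]},
], jaw=0.55)

```text
time: 0.9
tool_pos: [0.4119, -0.3508, 0.2464]
eef_rot: [-0.0, 0.829, 0.559, -0.0]
force: [1.3, -0.4, 0.0]
gripper_width: 0.0469
```

```bash
python3 mv.py 540 -200 260 68 441.7 175.3 200 94.6
```

```text
t 0.9 p [ 411.9 -350.8  246.4] j [ 0.96  0.25 -0.4   1.8   0.11  1.11  0.14] w 0.0469 F [ 1.3 -0.4  0. ] yaw 68.0 tilt 0.02
d [3.76, 1.25, -0.27] turn [-0.0, 0.0, 0.0]
d [9.98, -3.39, 0.93] turn [-0.0, 0.0, -3.32]
```

Call:
jog_arm([
  {"delta_pos": [3.76, 1.25, -0.27]},
  {"delta_pos": [3.76, 1.25, -0.27]},
  {"delta_pos": [3.76, 1.25, -0.27]},
  {"delta_pos": [3.76, 1.25, -0.27]},
  {"delta_pos": [10.0, -3.4, -0.2], "turn": [0, 0, -3.3]},
  {"delta_pos": [10.0, -3.4, -0.2], "turn": [0, 0, -3.3]},
  {"delta_pos": [10.0, -3.4, -0.2], "turn": [0, 0, -3.3]},
  {"delta_pos": [10.0, -3.4, -0.2], "turn": [0, 0, -3.3]},
])

```text
schema error: expected keys delta_pos, turn
```

```bash
python3 mv.py 441.7 175.3 180 94.6
```

```text
t 0.9 p [ 411.9 -350.8  246.4] j [ 0.96  0.25 -0.4   1.8   0.11  1.11  0.14] w 0.0469 F [ 1.3 -0.4  0. ] yaw 68.0 tilt 0.02
d [9.98, -3.39, 1.33] turn [-0.0, 0.0, -3.32]
```

Call:
jog_arm([
  {"delta_pos": [3.8, 1.2, -0.27], "turn": [0, 0, 0]},
  {"delta_pos": [3.8, 1.2, -0.27], "turn": [0, 0, 0]},
  {"delta_pos": [3.8, 1.2, -0.27], "turn": [0, 0, 0]},
  {"delta_pos": [3.8, 1.2, -0.27], "turn": [0, 0, 0]},
  {"delta_pos": [10.0, -3.4, -0.2], "turn": [0, 0, -3.3]},
  {"delta_pos": [10.0, -3.4, -0.2], "turn": [0, 0, -3.3]},
  {"delta_pos": [10.0, -3.4, -0.2], "turn": [0, 0, -3.3]},
  {"delta_pos": [10.0, -3.4, -0.2], "turn": [0, 0, -3.3]},
])

```text
time: 1.7
tool_pos: [0.4868, -0.0036, 0.2577]
eef_rot: [-0.0, 0.679, 0.734, -0.0]
force: [0.7, 0.7, 0.4]
gripper_width: 0.047
```

```bash
python3 mv.py 441.7 175.3 200 94.6
```

```text
t 1.7 p [486.8  -3.6 257.7] j [ 0.53  0.18 -0.69  1.88  0.13  1.12 -0.13] w 0.047 F [0.7 0.7 0.4] yaw 94.52 tilt 0.03
d [3.64, -0.62, 1.15] turn [-0.0, 0.0, -0.01]
```

Call:
jog_arm([
  {"delta_pos": [3.64, -0.62, 1.15], "turn": [0, 0, 0]},
  {"delta_pos": [3.64, -0.62, 1.15], "turn": [0, 0, 0]},
  {"delta_pos": [3.64, -0.62, 1.15], "turn": [0, 0, 0]},
  {"delta_pos": [3.64, -0.62, 1.15], "turn": [0, 0, 0]},
  {"delta_pos": [3.64, -0.62, 1.15], "turn": [0, 0, 0]},
  {"delta_pos": [3.64, -0.62, 1.15], "turn": [0, 0, 0]},
])

```text
time: 2.3
tool_pos: [0.4425, 0.1743, 0.2001]
eef_rot: [-0.0, 0.679, 0.734, -0.001]
force: [0.2, -0.3, 0.6]
gripper_width: 0.0467
```

```bash
python3 mv.py 441.7 175.3 62 94.6; python3 - <<'E'
from h import *
for n in("top","side"): cv2.imwrite(f"pics/{n}1.png",cv2.cvtColor(eyes.grab_frame(n),cv2.COLOR_RGB2BGR))
E
```

```text
t 2.3 p [442.5 174.3 200.1] j [ 0.22  0.25 -0.79  1.98  0.21  1.   -0.59] w 0.0467 F [ 0.2 -0.3  0.6] yaw 94.53 tilt 0.07
d [0.02, -0.01, 2.76] turn [-0.01, 0.0, -0.01]
```

View pics/side1.png

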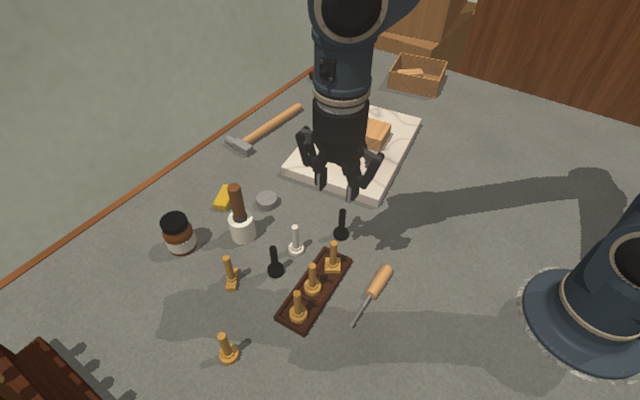

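The gripper is open and level over the tray, with its tips near (335,195) and the square stem top at (333,245). Now I'll descend and grip.

Call:
jog_arm([
  {"delta_pos": [0, 0, 0.8], "turn": [0, 0, 0]},
  {"delta_pos": [0, 0, 1.6], "turn": [0, 0, 0]},
  {"delta_pos": [0, 0, 2.2], "turn": [0, 0, 0]},
  {"delta_pos": [0, 0, 2.75], "turn": [0, 0, 0]},
  {"delta_pos": [0, 0, 2.75], "turn": [0, 0, 0]},
  {"delta_pos": [0, 0, 2.75], "turn": [0, 0, 0]},
])

```text
time: 3.0
tool_pos: [0.4439, 0.1729, 0.0636]
eef_rot: [0.0, 0.68, 0.733, -0.0]
force: [1.6, 0.2, -0.0]
gripper_width: 0.0471
```

Call:
jog_arm([
  {"delta_pos": [0, 0, 0], "turn": [0, 0, 0]},
  {"delta_pos": [0, 0, 0], "turn": [0, 0, 0]},
  {"delta_pos": [0, 0, 0], "turn": [0, 0, 0]},
  {"delta_pos": [0, 0, 0], "turn": [0, 0, 0]},
  {"delta_pos": [0, 0, 0], "turn": [0, 0, 0]},
], jaw=0)

```text
time: 3.5
tool_pos: [0.444, 0.1744, 0.0645]
eef_rot: [0.001, 0.68, 0.734, 0.001]
force: [-1.5, -1.2, 7.0]
gripper_width: 0.0096
```

```bash
python3 mv.py 556.6 -106 230 73 
```

```text
t 3.5 p [444.  174.4  64.5] j [ 0.09  0.44 -0.68  2.11  0.42  0.72 -0.79] w 0.0096 F [-1.5 -1.2  7. ] yaw 94.37 tilt 0.15
d [-5.76, 1.83, -3.31] turn [0.02, -0.01, 2.67]
```

```bash
python3 - <<'E'
from h import *
s=eyes.grab_frame("side")[...,::-1];t=eyes.grab_frame("top")[...,::-1]
a=cv2.resize(s[150:350,220:420],None,fx=2,fy=2);b=cv2.resize(t[180:280,200:300],None,fx=4,fy=4)
cv2.imwrite("pics/g2.png",np.hstack([a,b]))
o=telemetry.get_obs();print(o["gripper_width"],o["force"])
E
```

```text
0.010002665498861625 [-9.96176518e-01  5.64070339e-03  7.13940346e+00]
```

View pics/g2.png

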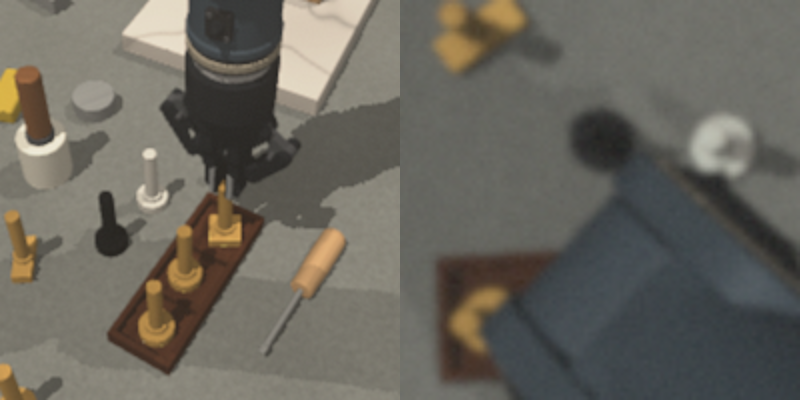

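```bash
python3 - <<'E'
from h import *
s=eyes.grab_frame("side")[...,::-1]
cv2.imwrite("pics/g3.png",cv2.resize(s[210:290,290:380],None,fx=7,fy=7,interpolation=cv2.INTER_CUBIC))
p=np.array(telemetry.get_obs()["tool_pos"])
for z in(0,-.017): print(proj("side",p+[0,0,z]))
for z in(.086,.018): print(proj("side",np.array([.4417,.1755,z])))
E
```

```text
[332.54574288 248.15315789]
[332.27140493 253.33047412]
[333.59468154 242.32822266]
[332.45832135 262.87475023]
```

View pics/g3.png

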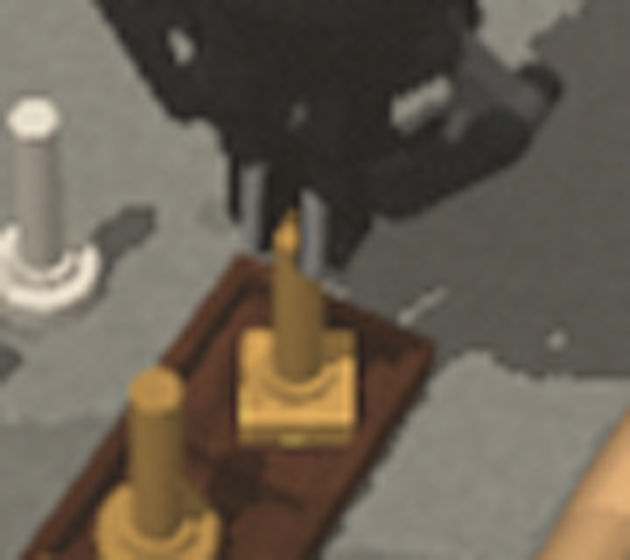

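The stem at (332,242) is between the pads. The 10 mm opening is narrower than its 14 mm diameter, so I'll lift a little and check the grip.

Call:
jog_arm([
  {"delta_pos": [0, 0, -0.3], "turn": [0, 0, 0]},
  {"delta_pos": [0, 0, -0.8], "turn": [0, 0, 0]},
  {"delta_pos": [0, 0, -1.2], "turn": [0, 0, 0]},
  {"delta_pos": [0, 0, -1.2], "turn": [0, 0, 0]},
])

```text
time: 4.05
tool_pos: [0.445, 0.1747, 0.1257]
eef_rot: [0.002, 0.68, 0.733, 0.003]
force: [0.1, 0.4, -1.3]
gripper_width: 0.01
```

```bash
python3 - <<'E'
from h import *
s=eyes.grab_frame("side")[...,::-1]
cv2.imwrite("pics/g4.png",cv2.resize(s[180:290,280:390],None,fx=5,fy=5,interpolation=cv2.INTER_CUBIC))
E
python3 mv.py 556.6 -106 230 73
```

```text
t 4.1 p [444.  173.9 124.2] j [ 0.16  0.35 -0.75  2.06  0.32  0.84 -0.7 ] w 0.0099 F [-0.3  0.1 -1.2] yaw 94.34 tilt 0.19
d [-5.75, 1.83, -2.11] turn [0.02, -0.01, 2.67]
```

View pics/g4.png

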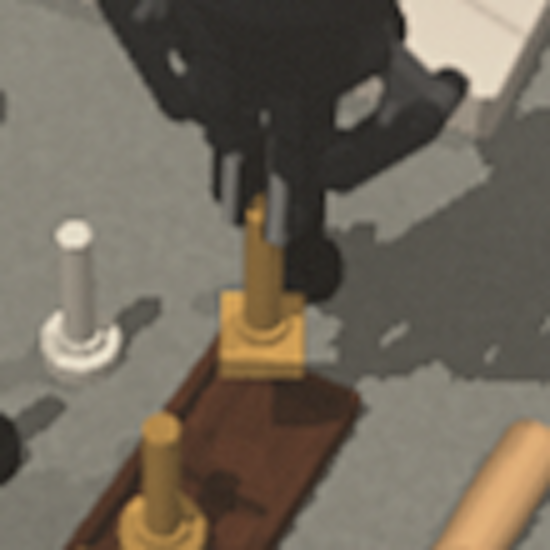

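Call:
jog_arm([
  {"delta_pos": [0, 0, -1.0], "turn": [0, 0, 0]},
  {"delta_pos": [-0.3, 0, -1.9], "turn": [0, 0, 0]},
  {"delta_pos": [-1.3, 0.4, -2.1], "turn": [0, 0, 0.7]},
  {"delta_pos": [-2.3, 0.73, -2.1], "turn": [0, 0, 1.4]},
  {"delta_pos": [-3.3, 1.05, -2.1], "turn": [0, 0, 2.1]},
  {"delta_pos": [-4.3, 1.4, -2.1], "turn": [0, 0, 2.67]},
  {"delta_pos": [-5.2, 1.7, -2.1], "turn": [0, 0, 2.67]},
  {"delta_pos": [-5.75, 1.83, -2.1], "turn": [0, 0, 2.67]},
])

```text
time: 4.9
tool_pos: [0.5563, -0.1097, 0.2264]
eef_rot: [-0.0, 0.805, 0.594, -0.001]
force: [0.9, -0.6, -0.4]
gripper_width: 0.01
```

```bash
python3 mv.py 556.6 -106 230 73;  python3 - <<'E'
from h import *
s=eyes.grab_frame("side")[...,::-1];t=eyes.grab_frame("top")[...,::-1]
a=cv2.resize(s[50:250,250:450],None,fx=2,fy=2);b=cv2.resize(t[100:260,350:550],None,fx=2,fy=2.5)
cv2.imwrite("pics/g5.png",np.hstack([a,b]))
E
```

```text
t 4.9 p [ 556.3 -109.7  226.4] j [ 0.57  0.34 -0.58  1.76  0.21  1.11 -0.37] w 0.01 F [ 0.9 -0.6 -0.4] yaw 72.84 tilt 0.13
d [0.07, -0.02, -0.07] turn [-0.01, 0.01, -0.02]
```

View pics/g5.png

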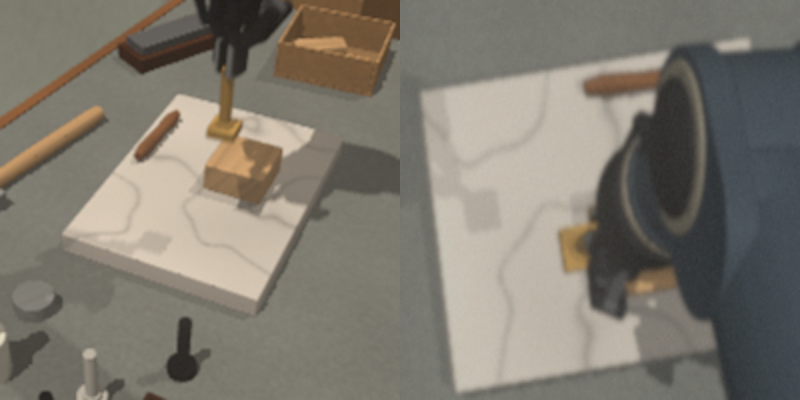

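Held upright and its head is now square to the block. Lowering it.

Call:
jog_arm([
  {"delta_pos": [0.05, 0, 0.8], "turn": [0, 0, 0]},
  {"delta_pos": [0.05, 0, 1.6], "turn": [0, 0, 0]},
  {"delta_pos": [0.05, 0, 2.2], "turn": [0, 0, 0]},
  {"delta_pos": [0.05, 0, 2.5], "turn": [0, 0, 0]},
  {"delta_pos": [0.05, 0, 2.6], "turn": [0, 0, 0]},
  {"delta_pos": [0.05, 0, 2.66], "turn": [0, 0, 0]},
  {"delta_pos": [0.05, 0, 2.7], "turn": [0, 0, 0]},
])

```text
time: 5.7
tool_pos: [0.5581, -0.1034, 0.0942]
eef_rot: [0.001, 0.804, 0.595, 0.001]
force: [0.3, -0.4, 0.1]
gripper_width: 0.0098
```

```bash
python3 mv.py 556.6 -106 88 73;  python3 - <<'E'
from h import *
s=eyes.grab_frame("side")[...,::-1]
cv2.imwrite("pics/g6.png",cv2.resize(s[70:170,310:430],None,fx=5,fy=5))
E
```

```text
t 5.7 p [ 558.1 -103.4   94.2] j [ 0.51  0.49 -0.53  1.89  0.32  0.85 -0.48] w 0.0098 F [ 0.3 -0.4  0.1] yaw 73.02 tilt 0.15
d [-0.06, -0.01, 0.12] turn [0.02, -0.0, 0.0]
```

View pics/g6.png

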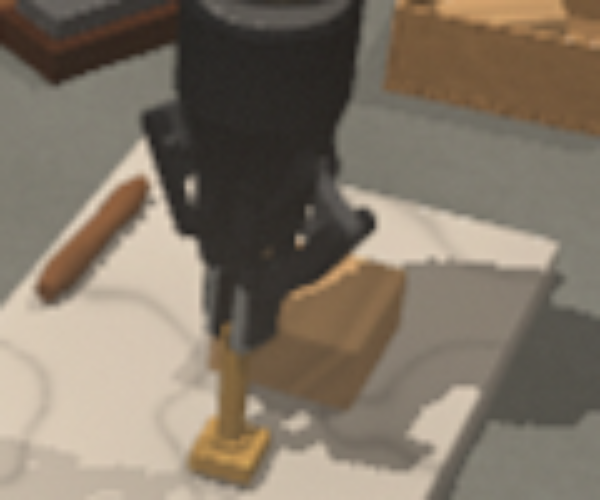

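Call:
jog_arm([
  {"delta_pos": [-0.06, 0, 0.04], "turn": [0, 0, 0]},
  {"delta_pos": [-0.06, 0, 0.08], "turn": [0, 0, 0]},
  {"delta_pos": [-0.06, 0, 0.1], "turn": [0, 0, 0]},
  {"delta_pos": [-0.06, 0, 0.1], "turn": [0, 0, 0]},
])

```text
time: 6.15
tool_pos: [0.5565, -0.1064, 0.0887]
eef_rot: [0.0, 0.804, 0.595, 0.0]
force: [-0.1, 0.6, 3.4]
gripper_width: 0.0093
```

Call:
jog_arm([
  {"delta_pos": [0, 0, 0.03], "turn": [0, 0, 0]},
  {"delta_pos": [0, 0, 0.03], "turn": [0, 0, 0]},
])

```text
time: 6.35
tool_pos: [0.5572, -0.1062, 0.0886]
eef_rot: [0.001, 0.804, 0.595, 0.001]
force: [-3.2, 0.7, 12.1]
gripper_width: 0.01
```

Call:
jog_arm([
  {"delta_pos": [0, 0, 0], "turn": [0, 0, 0]},
  {"delta_pos": [0, 0, 0], "turn": [0, 0, 0]},
  {"delta_pos": [0, 0, 0], "turn": [0, 0, 0]},
  {"delta_pos": [0, 0, -0.5], "turn": [0, 0, 0]},
  {"delta_pos": [0, 0, -1.3], "turn": [0, 0, 0]},
  {"delta_pos": [0, 0, -2.2], "turn": [0, 0, 0]},
  {"delta_pos": [0, 0, -3.2], "turn": [0, 0, 0]},
  {"delta_pos": [0, 0, -3.2], "turn": [0, 0, 0]},
], jaw=0.5)

```text
time: 7.15
tool_pos: [0.5604, -0.1062, 0.2537]
eef_rot: [0.005, 0.804, 0.595, 0.005]
force: [0.6, 0.7, -0.5]
gripper_width: 0.0426
```

```bash
python3 mv.py 500 250 250 94.6 489 426 250 125;  python3 - <<'E'
from h import *
s=eyes.grab_frame("side")[...,::-1]
cv2.imwrite("pics/g7.png",cv2.resize(s[70:170,310:430],None,fx=5,fy=5))
E
```

```text
t 7.15 p [ 560.4 -106.2  253.7] j [ 0.58  0.32 -0.59  1.72  0.19  1.15 -0.36] w 0.0426 F [ 0.6  0.7 -0.5] yaw 73.0 tilt 0.78
d [6.46, -3.24, 0.04] turn [0.1, 0.01, -2.7]
d [9.76, -4.48, 0.03] turn [0.1, 0.03, -6.5]
```

View pics/g7.png

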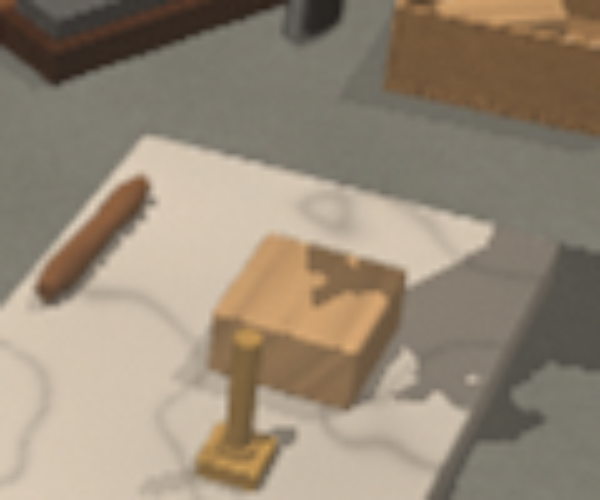

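The square stands upright beside the block at side px (358,150). Next, the spare.

Call:
jog_arm([
  {"delta_pos": [6.5, -3.2, 0], "turn": [0.1, 0, -2.7]},
  {"delta_pos": [6.5, -3.2, 0], "turn": [0.1, 0, -2.7]},
  {"delta_pos": [6.5, -3.2, 0], "turn": [0.1, 0, -2.7]},
  {"delta_pos": [6.5, -3.2, 0], "turn": [0.1, 0, -2.7]},
  {"delta_pos": [6.5, -3.2, 0], "turn": [0.1, 0, -2.7]},
  {"delta_pos": [6.5, -3.2, 0], "turn": [0.1, 0, -2.7]},
  {"delta_pos": [9.7, -4.5, 0], "turn": [0.1, 0, -2.7]},
  {"delta_pos": [9.7, -4.5, 0], "turn": [0.1, 0, -2.7]},
])

```text
time: 8.0
tool_pos: [0.4962, 0.2902, 0.2449]
eef_rot: [-0.006, 0.678, 0.735, -0.005]
force: [1.8, 0.2, 0.1]
gripper_width: 0.0428
```

```bash
python3 mv.py 489 426 180 94.6
```

```text
t 8.0 p [496.2 290.2 244.9] j [ 0.    0.39 -0.79  1.7   0.29  1.19 -0.78] w 0.0428 F [1.8 0.2 0.1] yaw 94.59 tilt 0.91
d [2.72, 0.09, 1.3] turn [-0.11, -0.01, -0.0]
```

Call:
jog_arm([
  {"delta_pos": [0.8, 0.1, 0.2], "turn": [-0.1, 0, 0]},
  {"delta_pos": [1.6, 0.1, 0.6], "turn": [-0.1, 0, 0]},
  {"delta_pos": [2.3, 0.1, 1.0], "turn": [-0.1, 0, 0]},
  {"delta_pos": [2.7, 0.1, 1.3], "turn": [-0.1, 0, 0]},
  {"delta_pos": [2.7, 0.1, 1.3], "turn": [-0.1, 0, 0]},
  {"delta_pos": [2.7, 0.1, 1.3], "turn": [-0.1, 0, 0]},
])

```text
time: 8.6
tool_pos: [0.4899, 0.4235, 0.1801]
eef_rot: [-0.001, 0.678, 0.735, -0.001]
force: [-0.4, -0.7, 1.3]
gripper_width: 0.0432
```

```bash
python3 mv.py 488.8 425.5 56 94.6
```

```text
t 8.6 p [489.9 423.5 180.1] j [-0.27  0.56 -0.74  1.61  0.41  1.13 -1.03] w 0.0432 F [-0.4 -0.7  1.3] yaw 94.66 tilt 0.13
d [0.04, -0.01, 2.48] turn [-0.02, -0.0, 0.01]
```

Call:
jog_arm([
  {"delta_pos": [0.04, 0, 0.8], "turn": [0, 0, 0]},
  {"delta_pos": [0.04, 0, 1.5], "turn": [0, 0, 0]},
  {"delta_pos": [0.04, 0, 2.1], "turn": [0, 0, 0]},
  {"delta_pos": [0.04, 0, 2.48], "turn": [0, 0, 0]},
  {"delta_pos": [0.04, 0, 2.48], "turn": [0, 0, 0]},
  {"delta_pos": [0.04, 0, 2.48], "turn": [0, 0, 0]},
])

```text
time: 9.2
tool_pos: [0.4915, 0.4257, 0.0587]
eef_rot: [-0.001, 0.679, 0.734, 0.001]
force: [-0.0, 0.7, -0.9]
gripper_width: 0.0426
```

Call:
jog_arm([
  {"delta_pos": [0, 0, 0], "turn": [0, 0, 0]},
  {"delta_pos": [0, 0, 0], "turn": [0, 0, 0]},
  {"delta_pos": [0, 0, 0], "turn": [0, 0, 0]},
  {"delta_pos": [0, 0, 0], "turn": [0, 0, 0]},
  {"delta_pos": [0, 0, 0], "turn": [0, 0, 0]},
], jaw=0)

```text
time: 9.7
tool_pos: [0.491, 0.4276, 0.0597]
eef_rot: [-0.001, 0.678, 0.735, 0.002]
force: [-1.1, 0.0, 6.2]
gripper_width: 0.0094
```

```bash
python3 mv.py 446.3 175.2 230 94.6
```

```text
t 9.7 p [491.  427.6  59.7] j [-0.32  0.69 -0.67  1.71  0.52  0.93 -1.12] w 0.0094 F [-1.1  0.   6.2] yaw 94.62 tilt 0.29
d [-4.94, -1.29, -3.43] turn [0.02, -0.03, 0.0]
```

Call:
jog_arm([
  {"delta_pos": [0, 0, -0.5], "turn": [0, 0, 0]},
  {"delta_pos": [0, 0, -1.4], "turn": [0, 0, 0]},
  {"delta_pos": [0, 0, -2.4], "turn": [0, 0, 0]},
  {"delta_pos": [-0.7, -0.2, -3.2], "turn": [0, 0, 0]},
  {"delta_pos": [-1.7, -0.45, -3.4], "turn": [0, 0, 0]},
  {"delta_pos": [-2.6, -0.7, -3.4], "turn": [0, 0, 0]},
  {"delta_pos": [-3.5, -0.9, -3.4], "turn": [0, 0, 0]},
  {"delta_pos": [-4.4, -1.15, -3.4], "turn": [0, 0, 0]},
])

```text
time: 10.5
tool_pos: [0.4502, 0.1998, 0.2273]
eef_rot: [-0.0, 0.678, 0.735, 0.001]
force: [0.1, 0.6, -0.1]
gripper_width: 0.0096
```

```bash
python3 mv.py 446.3 175.2 140 94.6;python3 - <<'E'
from h import *
s=eyes.grab_frame("side")[...,::-1]
cv2.imwrite("pics/g8.png",cv2.resize(s[150:350,220:420],None,fx=3,fy=3))
E
```

```text
t 10.5 p [450.2 199.8 227.3] j [ 0.2   0.25 -0.82  1.91  0.21  1.07 -0.62] w 0.0096 F [ 0.1  0.6 -0.1] yaw 94.58 tilt 0.11
d [-0.49, -0.12, 1.74] turn [0.01, -0.01, -0.0]
```

View pics/g8.png

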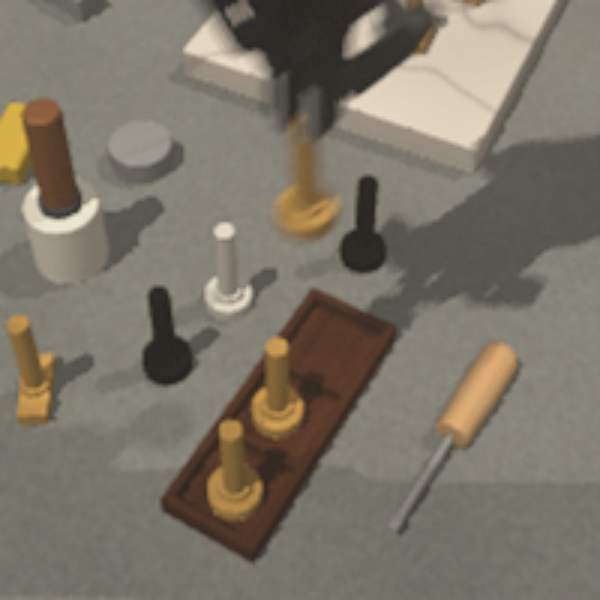

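The spare hangs upright and the right bay at crop (345,330) is empty. Moving over it and down.

Call:
jog_arm([
  {"delta_pos": [-0.49, -0.12, 0.4], "turn": [0, 0, 0]},
  {"delta_pos": [-0.49, -0.12, 1.2], "turn": [0, 0, 0]},
  {"delta_pos": [-0.49, -0.12, 1.8], "turn": [0, 0, 0]},
  {"delta_pos": [-0.49, -0.12, 2.4], "turn": [0, 0, 0]},
  {"delta_pos": [-0.49, -0.12, 2.8], "turn": [0, 0, 0]},
  {"delta_pos": [-0.49, -0.12, 2.9], "turn": [0, 0, 0]},
  {"delta_pos": [-0.49, -0.12, 2.9], "turn": [0, 0, 0]},
])

```text
time: 11.25
tool_pos: [0.4464, 0.1778, 0.082]
eef_rot: [-0.001, 0.678, 0.735, 0.001]
force: [-0.3, -0.2, -0.4]
gripper_width: 0.0095
```

```bash
python3 mv.py 446.3 175.5 64.5 94.6;python3 - <<'E'
from h import *
s=eyes.grab_frame("side")[...,::-1]
cv2.imwrite("pics/g9.png",cv2.resize(s[190:320,270:400],None,fx=4,fy=4))
E
```

```text
t 11.25 p [446.4 177.8  82. ] j [ 0.12  0.43 -0.72  2.08  0.4   0.77 -0.77] w 0.0095 F [-0.3 -0.2 -0.4] yaw 94.64 tilt 0.15
d [-0.05, -0.01, 0.35] turn [-0.0, -0.02, 0.01]
```

View pics/g9.png

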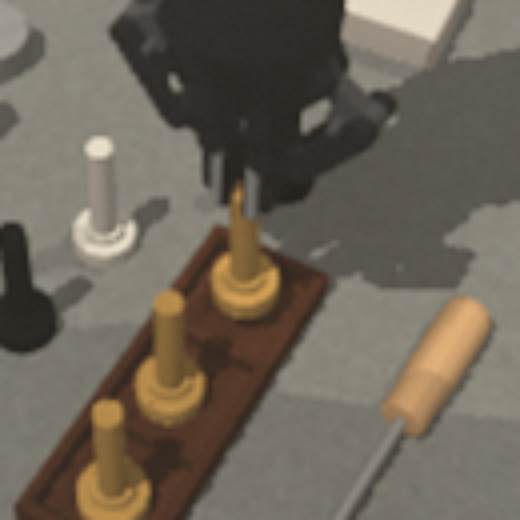

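Call:
jog_arm([
  {"delta_pos": [-0.05, 0, 0.15], "turn": [0, 0, 0]},
  {"delta_pos": [-0.05, 0, 0.27], "turn": [0, 0, 0]},
  {"delta_pos": [-0.05, 0, 0.32], "turn": [0, 0, 0]},
  {"delta_pos": [-0.05, 0, 0.34], "turn": [0, 0, 0]},
  {"delta_pos": [-0.05, 0, 0.34], "turn": [0, 0, 0]},
])

```text
time: 11.8
tool_pos: [0.447, 0.1755, 0.0658]
eef_rot: [-0.001, 0.678, 0.735, 0.001]
force: [-0.9, -0.8, 4.5]
gripper_width: 0.0096
```

Contact (4.5 N), so releasing.

Call:
jog_arm([
  {"delta_pos": [0, 0, 0], "turn": [0, 0, 0]},
  {"delta_pos": [0, 0, 0], "turn": [0, 0, 0]},
  {"delta_pos": [0, 0, 0], "turn": [0, 0, 0]},
  {"delta_pos": [0, 0, -0.5], "turn": [0, 0, 0]},
  {"delta_pos": [0, 0, -1.3], "turn": [0, 0, 0]},
  {"delta_pos": [0, 0, -2.2], "turn": [0, 0, 0]},
  {"delta_pos": [0, 0, -3.2], "turn": [0, 0, 0]},
  {"delta_pos": [0, 0, -3.2], "turn": [0, 0, 0]},
], jaw=0.5)

```text
time: 12.6
tool_pos: [0.4505, 0.1772, 0.2316]
eef_rot: [0.003, 0.678, 0.735, 0.007]
force: [0.7, 0.3, 0.1]
gripper_width: 0.0427
```

```bash
python3 mv.py 648 215 280 94.6;python3 - <<'E'
from h import *
s=eyes.grab_frame("side")[...,::-1]
cv2.imwrite("pics/g10.png",cv2.resize(s[175:375,160:400],None,fx=3,fy=3))
E
```

```text
t 12.6 p [450.5 177.2 231.6] j [ 0.27  0.22 -0.84  1.93  0.19  1.06 -0.57] w 0.0427 F [0.7 0.3 0.1] yaw 94.6 tilt 0.81
d [0.44, 4.01, -0.91] turn [0.09, -0.04, -0.0]
```

View pics/g10.png

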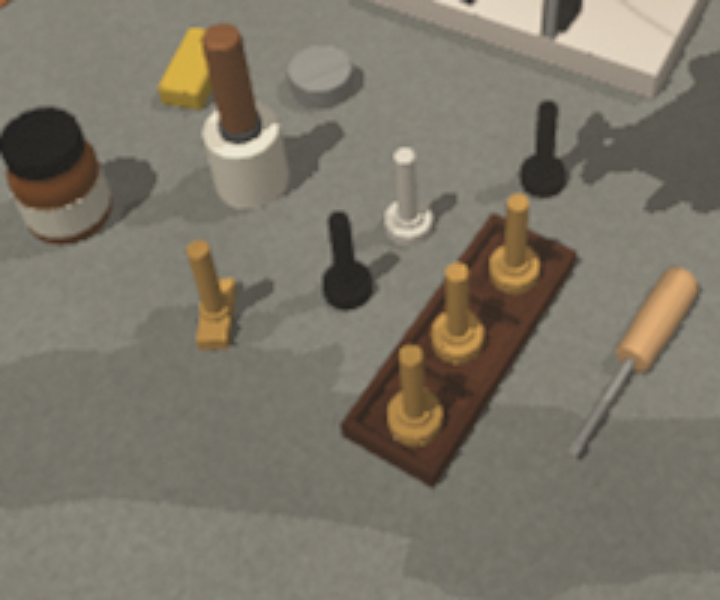

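The spare stands in the vacated bay and the tray stamps haven't moved. Next, the maul.

Call:
jog_arm([
  {"delta_pos": [0.44, 0.8, -0.9], "turn": [0, 0, 0]},
  {"delta_pos": [0.44, 1.7, -0.9], "turn": [0, 0, 0]},
  {"delta_pos": [0.44, 2.6, -0.9], "turn": [0, 0, 0]},
  {"delta_pos": [0.44, 3.4, -0.9], "turn": [0, 0, 0]},
  {"delta_pos": [0.44, 4.0, -0.9], "turn": [0, 0, 0]},
  {"delta_pos": [0.44, 4.0, -0.9], "turn": [0, 0, 0]},
  {"delta_pos": [0.44, 4.0, -0.9], "turn": [0, 0, 0]},
], jaw=0.8)

```text
time: 13.35
tool_pos: [0.6436, 0.2126, 0.2679]
eef_rot: [-0.002, 0.678, 0.735, -0.001]
force: [-0.4, -0.1, 0.0]
gripper_width: 0.0684
```

```bash
python3 mv.py 647.5 214.5 115 94.6
```

```text
t 13.35 p [643.6 212.6 267.9] j [ 0.1   0.54 -0.75  1.43  0.37  1.32 -0.59] w 0.0684 F [-0.4 -0.1  0. ] yaw 94.63 tilt 0.25
d [0.02, 0.09, 3.06] turn [-0.03, -0.02, 0.0]
```

Call:
jog_arm([
  {"delta_pos": [0.02, 0.09, 0.7], "turn": [0, 0, 0]},
  {"delta_pos": [0.02, 0.09, 1.4], "turn": [0, 0, 0]},
  {"delta_pos": [0.02, 0.09, 2.1], "turn": [0, 0, 0]},
  {"delta_pos": [0.02, 0.09, 2.7], "turn": [0, 0, 0]},
  {"delta_pos": [0.02, 0.09, 3.0], "turn": [0, 0, 0]},
  {"delta_pos": [0.02, 0.09, 3.0], "turn": [0, 0, 0]},
  {"delta_pos": [0.02, 0.09, 3.0], "turn": [0, 0, 0]},
])

```text
time: 14.05
tool_pos: [0.649, 0.215, 0.1217]
eef_rot: [-0.001, 0.678, 0.735, 0.002]
force: [0.6, -0.2, 1.0]
gripper_width: 0.0681
```

```bash
python3 mv.py 647.5 214.5 115 94.6;python3 - <<'E'
from h import *
s=eyes.grab_frame("side")[...,::-1]
cv2.imwrite("pics/g11.png",cv2.resize(s[130:260,180:310],None,fx=4,fy=4))
E
```

```text
t 14.05 p [649.  215.  121.7] j [ 0.07  0.67 -0.69  1.58  0.46  1.07 -0.66] w 0.0681 F [ 0.6 -0.2  1. ] yaw 94.63 tilt 0.21
d [-0.01, -0.03, 0.13] turn [0.01, -0.02, 0.0]
```

View pics/g11.png

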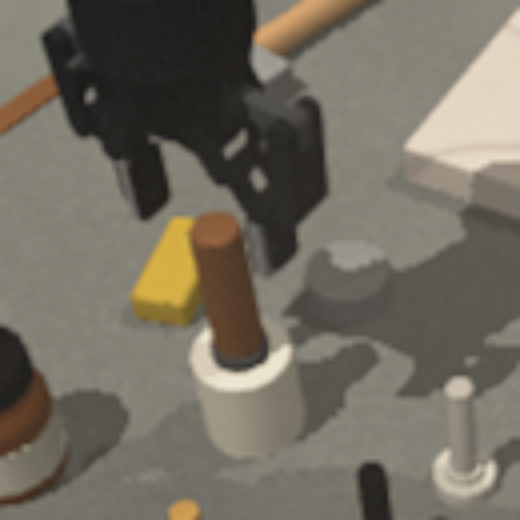

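```bash
python3 - <<'E'
from h import *
for p in([.649,.215,.112],[.647,.2145,.15],[.647,.2145,.112]):
    print((proj("side",np.array(p))-[180,130])*4)
E
```

```text
[223.92443407 278.11964303]
[215.62897779 224.46037704]
[227.58420819 279.19560682]
```

Call:
jog_arm([
  {"delta_pos": [0, 0, 0.15], "turn": [0, 0, 0]},
  {"delta_pos": [0, 0, 0.29], "turn": [0, 0, 0]},
  {"delta_pos": [0, 0, 0.29], "turn": [0, 0, 0]},
])

```text
time: 14.4
tool_pos: [0.6484, 0.2139, 0.1049]
eef_rot: [-0.001, 0.678, 0.735, 0.0]
force: [0.1, 0.1, 0.1]
gripper_width: 0.0681
```

Call:
jog_arm([
  {"delta_pos": [0, 0, 0], "turn": [0, 0, 0]},
  {"delta_pos": [0, 0, 0], "turn": [0, 0, 0]},
  {"delta_pos": [0, 0, 0], "turn": [0, 0, 0]},
  {"delta_pos": [0, 0, 0], "turn": [0, 0, 0]},
  {"delta_pos": [0, 0, 0], "turn": [0, 0, 0]},
], jaw=0)

```text
time: 14.9
tool_pos: [0.6489, 0.2146, 0.1063]
eef_rot: [-0.001, 0.678, 0.735, 0.001]
force: [-0.4, -0.4, 2.2]
gripper_width: 0.0243
```

```bash
python3 mv.py 589 -316.7 270 98.75;python3 - <<'E'
from h import *
s=eyes.grab_frame("side")[...,::-1]
cv2.imwrite("pics/g12.png",cv2.resize(s[130:260,180:310],None,fx=4,fy=4))
E
```

```text
t 14.9 p [648.9 214.6 106.3] j [ 0.07  0.68 -0.68  1.59  0.48  1.04 -0.67] w 0.0243 F [-0.4 -0.4  2.2] yaw 94.61 tilt 0.16
d [-10.49, -2.05, -3.3] turn [0.0, -0.02, -0.52]
```

View pics/g12.png

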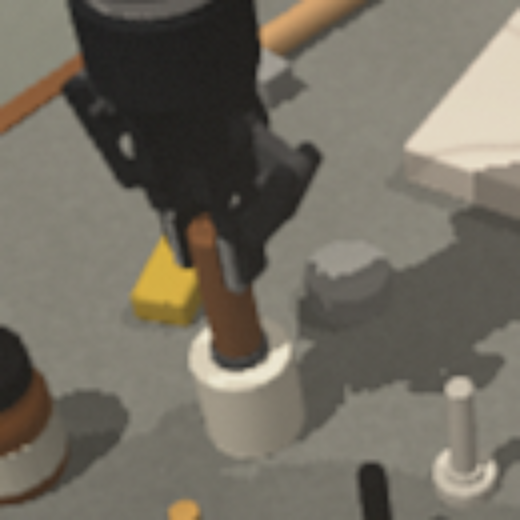

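The handle is gripped at crop (205,240). Lifting and carrying.

Call:
jog_arm([
  {"delta_pos": [0, 0, -0.5], "turn": [0, 0, 0]},
  {"delta_pos": [0, 0, -1.4], "turn": [0, 0, 0]},
  {"delta_pos": [0, 0, -2.3], "turn": [0, 0, 0]},
  {"delta_pos": [-0.4, -0.1, -3.1], "turn": [0, 0, 0]},
  {"delta_pos": [-1.3, -0.3, -3.5], "turn": [0, 0, 0]},
  {"delta_pos": [-2.2, -0.5, -3.5], "turn": [0, 0, 0]},
  {"delta_pos": [-3.2, -0.7, -3.5], "turn": [0, 0, 0]},
  {"delta_pos": [-4.2, -0.9, -3.5], "turn": [0, 0, 0]},
])

```text
time: 15.75
tool_pos: [0.6201, 0.0009, 0.2794]
eef_rot: [-0.001, 0.678, 0.735, 0.0]
force: [0.6, -0.3, -3.4]
gripper_width: 0.0243
```

```bash
python3 mv.py 589 -316.7 280 98.75;python3 - <<'E'
from h import *
s=eyes.grab_frame("side")[...,::-1]
cv2.imwrite("pics/g13.png",cv2.resize(s[0:250,180:480],None,fx=2,fy=2))
E
```

```text
t 15.75 p [620.1   0.9 279.4] j [ 0.47  0.43 -0.75  1.56  0.3   1.27 -0.24] w 0.0243 F [ 0.6 -0.3 -3.4] yaw 94.63 tilt 0.12
d [-6.28, -1.13, -0.02] turn [-0.01, -0.01, -0.51]
```

View pics/g13.png

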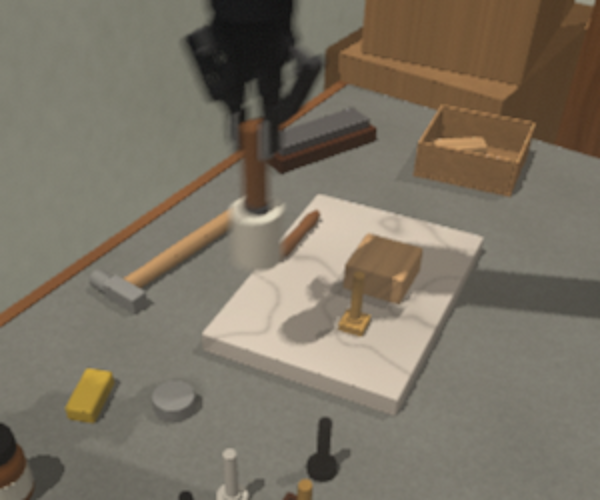

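Call:
jog_arm([
  {"delta_pos": [-1.0, -0.2, 0], "turn": [0, 0, -0.1]},
  {"delta_pos": [-2.0, -0.4, 0], "turn": [0, 0, -0.2]},
  {"delta_pos": [-3.0, -0.55, 0], "turn": [0, 0, -0.3]},
  {"delta_pos": [-4.0, -0.7, 0], "turn": [0, 0, -0.4]},
  {"delta_pos": [-4.9, -0.9, 0], "turn": [0, 0, -0.5]},
  {"delta_pos": [-5.7, -1.05, 0], "turn": [0, 0, -0.5]},
  {"delta_pos": [-6.3, -1.13, 0], "turn": [0, 0, -0.5]},
  {"delta_pos": [-6.3, -1.13, 0], "turn": [0, 0, -0.5]},
])

```text
time: 16.6
tool_pos: [0.5875, -0.3234, 0.2771]
eef_rot: [-0.001, 0.656, 0.755, -0.001]
force: [-0.4, -0.3, -4.1]
gripper_width: 0.0243
```

```bash
python3 mv.py 589 -316.7 145 98.75
```

```text
t 16.6 p [ 587.5 -323.4  277.1] j [ 0.89  0.51 -0.68  1.44  0.32  1.31  0.33] w 0.0243 F [-0.4 -0.3 -4.1] yaw 98.01 tilt 0.19
d [0.13, 0.06, 2.64] turn [-0.02, -0.0, -0.09]
```

Call:
jog_arm([
  {"delta_pos": [0.13, 0.06, 0.7], "turn": [0, 0, 0]},
  {"delta_pos": [0.13, 0.06, 1.4], "turn": [0, 0, 0]},
  {"delta_pos": [0.13, 0.06, 2.0], "turn": [0, 0, 0]},
  {"delta_pos": [0.13, 0.06, 2.4], "turn": [0, 0, 0]},
  {"delta_pos": [0.13, 0.06, 2.6], "turn": [0, 0, 0]},
  {"delta_pos": [0.13, 0.06, 2.6], "turn": [0, 0, 0]},
  {"delta_pos": [0.13, 0.06, 2.6], "turn": [0, 0, 0]},
])

```text
time: 17.3
tool_pos: [0.5929, -0.3082, 0.1503]
eef_rot: [-0.0, 0.652, 0.758, 0.001]
force: [0.5, 0.8, -2.9]
gripper_width: 0.0243
```

```bash
python3 mv.py 589 -316.7 135 98.75;python3 - <<'E'
from h import *
s=eyes.grab_frame("side")[...,::-1]
cv2.imwrite("pics/g14.png",cv2.resize(s[40:190,300:480],None,fx=4,fy=4))
E
```

```text
t 17.3 p [ 592.9 -308.2  150.3] j [ 0.85  0.6  -0.65  1.59  0.39  1.08  0.25] w 0.0243 F [ 0.5  0.8 -2.9] yaw 98.62 tilt 0.16
d [-0.16, -0.1, 0.31] turn [0.01, -0.01, -0.02]
```

View pics/g14.png

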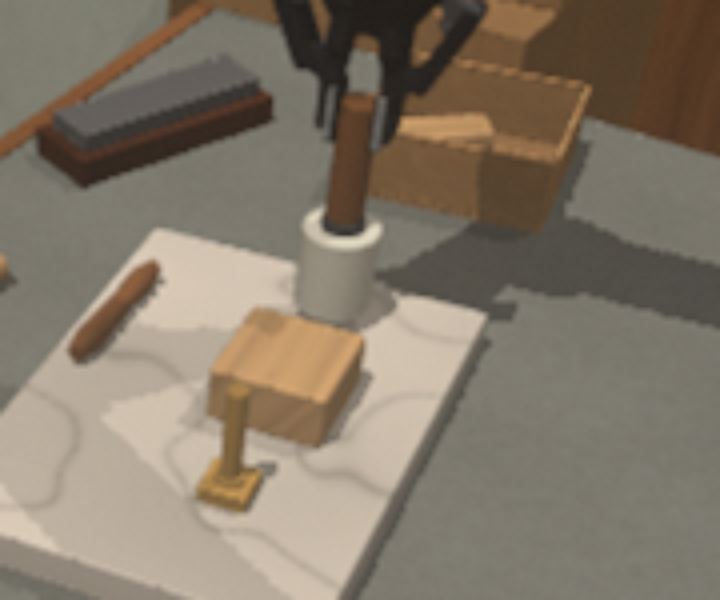

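Call:
jog_arm([
  {"delta_pos": [-0.16, -0.1, 0.05], "turn": [0, 0, 0]},
  {"delta_pos": [-0.16, -0.1, 0.15], "turn": [0, 0, 0]},
  {"delta_pos": [-0.16, -0.1, 0.22], "turn": [0, 0, 0]},
  {"delta_pos": [-0.16, -0.1, 0.26], "turn": [0, 0, 0]},
  {"delta_pos": [-0.16, -0.1, 0.28], "turn": [0, 0, 0]},
  {"delta_pos": [-0.16, -0.1, 0.28], "turn": [0, 0, 0]},
])

```text
time: 17.95
tool_pos: [0.5882, -0.317, 0.1363]
eef_rot: [-0.001, 0.652, 0.758, 0.001]
force: [-3.1, -0.2, 3.4]
gripper_width: 0.0243
```

```bash
python3 mv.py 589 -316.7 135 98.75
```

```text
t 17.95 p [ 588.2 -317.   136.3] j [ 0.86  0.61 -0.64  1.6   0.4   1.06  0.26] w 0.0243 F [-3.1 -0.2  3.4] yaw 98.61 tilt 0.11
d [0.0, 0.02, 0.03] turn [0.0, -0.01, -0.02]
```

Call:
jog_arm([
  {"delta_pos": [0, 0, 0], "turn": [0, 0, 0]},
  {"delta_pos": [0, 0, 0], "turn": [0, 0, 0]},
  {"delta_pos": [0, 0, 0], "turn": [0, 0, 0]},
  {"delta_pos": [0, 0, 0], "turn": [0, 0, 0]},
  {"delta_pos": [0, 0, -0.5], "turn": [0, 0, 0]},
  {"delta_pos": [0, 0, -1.3], "turn": [0, 0, 0]},
  {"delta_pos": [0, 0, -2.2], "turn": [0, 0, 0]},
  {"delta_pos": [0, 0, -2.9], "turn": [0, 0, 0]},
], jaw=0.8)

```text
time: 18.75
tool_pos: [0.589, -0.3172, 0.2833]
eef_rot: [0.0, 0.652, 0.758, 0.002]
force: [1.6, 0.2, 0.7]
gripper_width: 0.0687
```

```bash
python3 mv.py 666 111.5 280 94.6;python3 - <<'E'
from h import *
s=eyes.grab_frame("side")[...,::-1]
cv2.imwrite("pics/g15.png",cv2.resize(s[40:190,300:480],None,fx=4,fy=4))
E
```

```text
t 18.75 p [ 589.  -317.2  283.3] j [ 0.89  0.5  -0.69  1.44  0.32  1.32  0.33] w 0.0687 F [1.6 0.2 0.7] yaw 98.62 tilt 0.19
d [8.25, 2.81, 0.09] turn [0.02, -0.01, 0.5]
```

View pics/g15.png

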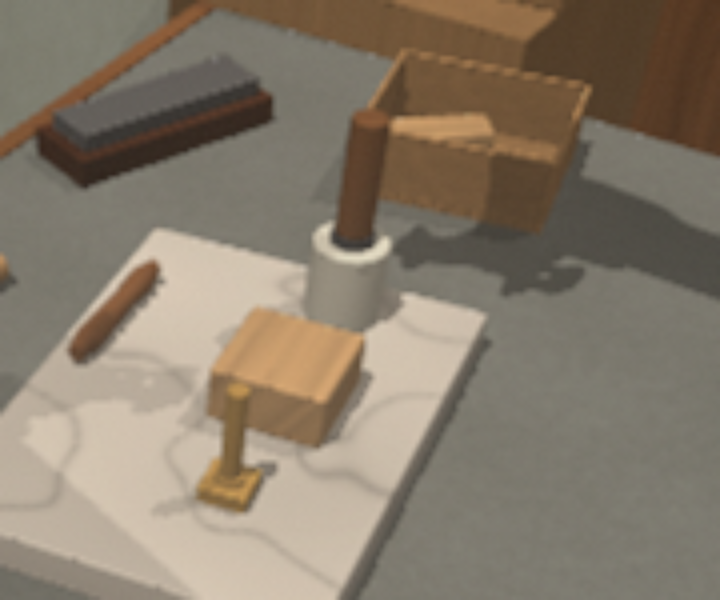

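The maul stands upright at crop (345,270). Last is the anvil.

Call:
jog_arm([
  {"delta_pos": [8.25, 2.8, 0], "turn": [0, 0, 0.5]},
  {"delta_pos": [8.25, 2.8, 0], "turn": [0, 0, 0.5]},
  {"delta_pos": [8.25, 2.8, 0], "turn": [0, 0, 0.5]},
  {"delta_pos": [8.25, 2.8, 0], "turn": [0, 0, 0.5]},
  {"delta_pos": [8.25, 2.8, 0], "turn": [0, 0, 0.5]},
  {"delta_pos": [8.25, 2.8, 0], "turn": [0, 0, 0.5]},
  {"delta_pos": [8.25, 2.8, 0], "turn": [0, 0, 0.5]},
  {"delta_pos": [8.25, 2.8, 0], "turn": [0, 0, 0.5]},
], jaw=1)

```text
time: 19.6
tool_pos: [0.6589, 0.0783, 0.2814]
eef_rot: [-0.001, 0.678, 0.735, 0.001]
force: [0.5, 0.3, 0.7]
gripper_width: 0.0855
```

```bash
python3 mv.py 666 111.5 120 94.6
```

```text
t 19.6 p [658.9  78.3 281.4] j [ 0.31  0.5  -0.74  1.45  0.34  1.32 -0.37] w 0.0855 F [0.5 0.3 0.7] yaw 94.6 tilt 0.14
d [0.64, 0.19, 3.23] turn [0.01, -0.02, -0.0]
```

Call:
jog_arm([
  {"delta_pos": [0.64, 0.19, 0.5], "turn": [0, 0, 0]},
  {"delta_pos": [0.64, 0.19, 1.3], "turn": [0, 0, 0]},
  {"delta_pos": [0.64, 0.19, 2.1], "turn": [0, 0, 0]},
  {"delta_pos": [0.64, 0.19, 2.8], "turn": [0, 0, 0]},
  {"delta_pos": [0.64, 0.19, 3.4], "turn": [0, 0, 0]},
  {"delta_pos": [0.64, 0.19, 4.0], "turn": [0, 0, 0]},
  {"delta_pos": [0.64, 0.19, 4.2], "turn": [0, 0, 0]},
  {"delta_pos": [0.64, 0.19, 4.2], "turn": [0, 0, 0]},
])

```text
time: 20.4
tool_pos: [0.6648, 0.1094, 0.07]
eef_rot: [-0.002, 0.678, 0.735, -0.0]
force: [0.6, 0.1, 0.5]
gripper_width: 0.0855
```

```bash
python3 mv.py 666 111.5 25 94.6;python3 - <<'E'
from h import *
s=eyes.grab_frame("side")[...,::-1]
cv2.imwrite("pics/g16.png",cv2.resize(s[110:240,200:350],None,fx=5,fy=4.5))
E
```

```text
t 20.4 p [664.8 109.4  70. ] j [ 0.21  0.71 -0.65  1.64  0.49  0.97 -0.53] w 0.0855 F [0.6 0.1 0.5] yaw 94.62 tilt 0.21
d [0.04, 0.03, 0.9] turn [-0.02, -0.02, 0.0]
```

View pics/g16.png

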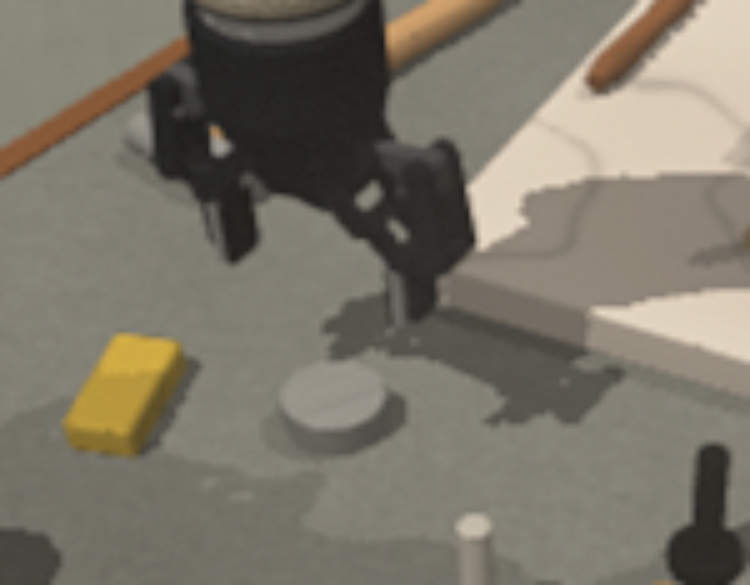

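```bash
python3 - <<'E'
from h import *
for z in(.03,.05,.06,.07,.08,.09):print(z,proj("side",np.array([.665,.1095,z])))
print(onz("side",266.5,197.1,.022))
E
```

```text
0.03 [267.70748315 194.11858504]
0.05 [266.899409   187.96006856]
0.06 [266.48513107 184.80276245]
0.07 [266.06379321 181.59165103]
0.08 [265.63521341 178.32534709]
0.09 [265.19920332 175.00241531]
[0.66670475 0.11296817 0.022     ]
```

Call:
jog_arm([
  {"delta_pos": [0.04, 0.03, 0.3], "turn": [0, 0, 0]},
  {"delta_pos": [0.04, 0.03, 0.6], "turn": [0, 0, 0]},
  {"delta_pos": [0.04, 0.03, 0.8], "turn": [0, 0, 0]},
  {"delta_pos": [0.04, 0.03, 0.9], "turn": [0, 0, 0]},
  {"delta_pos": [0.04, 0.03, 0.9], "turn": [0, 0, 0]},
])

```text
time: 20.95
tool_pos: [0.6664, 0.1116, 0.0254]
eef_rot: [-0.001, 0.678, 0.735, 0.0]
force: [-0.3, -0.0, -0.9]
gripper_width: 0.0854
```

```bash
python3 mv.py 666.5 111.5 20 94.6;python3 - <<'E'
from h import *
s=eyes.grab_frame("side")[...,::-1]
cv2.imwrite("pics/g17.png",cv2.resize(s[140:230,210:330],None,fx=6,fy=6,interpolation=cv2.INTER_CUBIC))
E
```

```text
t 20.95 p [666.4 111.6  25.4] j [ 0.19  0.76 -0.62  1.66  0.53  0.91 -0.56] w 0.0854 F [-0.3 -0.  -0.9] yaw 94.61 tilt 0.16
d [-0.0, 0.0, 0.11] turn [-0.01, -0.02, 0.0]
```

View pics/g17.png

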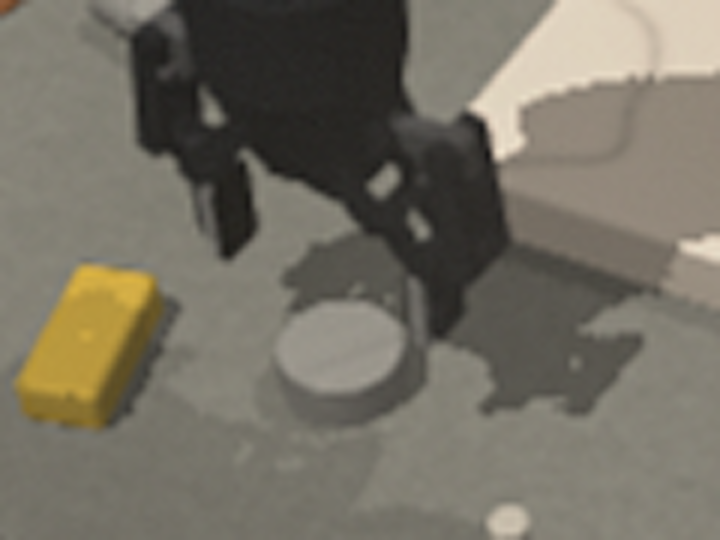

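```bash
python3 - <<'E'
from h import *
for sgn in(1,-1):
  for off in(.0427,.055):
    for yo in (.011,-.011):
      for z in(.01,.02,.03,.04):print(sgn,off,yo,z,((proj("side",np.array([.6664+sgn*off-yo*.08,.1116+sgn*off*.08+yo,z]))-[210,140])*6).round())
E
```

```text
1 0.0427 0.011 0.01 [240. 340.]
1 0.0427 0.011 0.02 [237. 322.]
1 0.0427 0.011 0.03 [233. 304.]
1 0.0427 0.011 0.04 [230. 286.]
1 0.0427 -0.011 0.01 [273. 306.]
1 0.0427 -0.011 0.02 [270. 288.]
1 0.0427 -0.011 0.03 [267. 270.]
1 0.0427 -0.011 0.04 [264. 251.]
1 0.055 0.011 0.01 [215. 328.]
1 0.055 0.011 0.02 [212. 311.]
1 0.055 0.011 0.03 [208. 293.]
1 0.055 0.011 0.04 [205. 274.]
1 0.055 -0.011 0.01 [249. 295.]
1 0.055 -0.011 0.02 [245. 277.]
1 0.055 -0.011 0.03 [242. 259.]
1 0.055 -0.011 0.04 [239. 240.]
-1 0.0427 0.011 0.01 [420. 421.]
-1 0.0427 0.011 0.02 [418. 404.]
-1 0.0427 0.011 0.03 [416. 386.]
-1 0.0427 0.011 0.04 [414. 367.]
-1 0.0427 -0.011 0.01 [452. 385.]
-1 0.0427 -0.011 0.02 [450. 367.]
-1 0.0427 -0.011 0.03 [448. 349.]
-1 0.0427 -0.011 0.04 [447. 331.]
-1 0.055 0.011 0.01 [447. 434.]
-1 0.055 0.011 0.02 [445. 416.]
-1 0.055 0.011 0.03 [443. 398.]
-1 0.055 0.011 0.04 [442. 380.]
-1 0.055 -0.011 0.01 [478. 397.]
-1 0.055 -0.011 0.02 [477. 379.]
-1 0.055 -0.011 0.03 [476. 361.]
-1 0.055 -0.011 0.04 [474. 343.]
```

Seen from the side, the tips sit higher than the stated tool geometry. I'll go lower in small steps and watch the force.

Call:
jog_arm([
  {"delta_pos": [0, 0, 0.1], "turn": [0, 0, 0]},
  {"delta_pos": [0, 0, 0.2], "turn": [0, 0, 0]},
  {"delta_pos": [0, 0, 0.26], "turn": [0, 0, 0]},
  {"delta_pos": [0, 0, 0.26], "turn": [0, 0, 0]},
])

```text
time: 21.4
tool_pos: [0.6666, 0.1117, 0.013]
eef_rot: [-0.001, 0.678, 0.735, 0.001]
force: [-0.3, 0.6, 0.6]
gripper_width: 0.0856
```

```bash
python3 mv.py 666.5 111.5 20 94.6;python3 - <<'E'
from h import *
s=eyes.grab_frame("side")[...,::-1]
cv2.imwrite("pics/g18.png",cv2.resize(s[140:230,210:330],None,fx=6,fy=6,interpolation=cv2.INTER_CUBIC))
E
```

```text
t 21.4 p [666.6 111.7  13. ] j [ 0.18  0.77 -0.61  1.66  0.54  0.89 -0.57] w 0.0856 F [-0.3  0.6  0.6] yaw 94.6 tilt 0.14
d [-0.0, -0.0, -0.14] turn [-0.0, -0.02, 0.0]
```

View pics/g18.png

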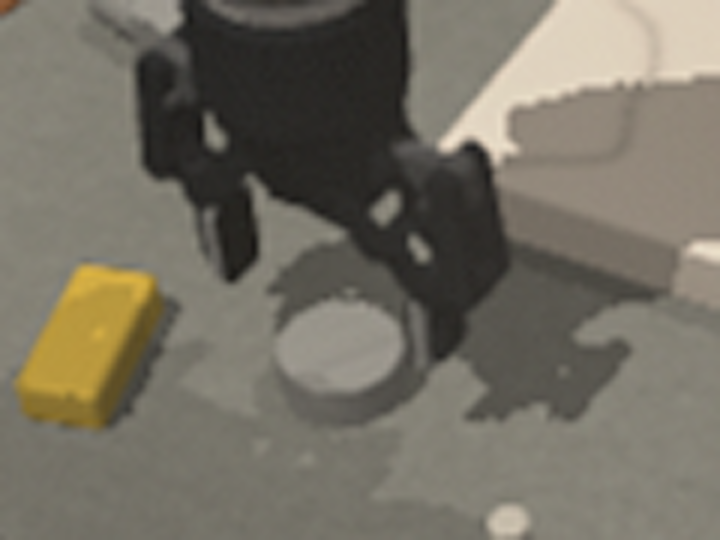

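Call:
jog_arm([
  {"delta_pos": [0, 0, 0], "turn": [0, 0, 0]},
  {"delta_pos": [0, 0, 0], "turn": [0, 0, 0]},
  {"delta_pos": [0, 0, 0], "turn": [0, 0, 0]},
], jaw=0.68)

```text
time: 21.75
tool_pos: [0.6671, 0.1119, 0.0138]
eef_rot: [-0.001, 0.678, 0.735, 0.001]
force: [0.2, -0.1, 0.7]
gripper_width: 0.058
```

```bash
python3 mv.py 666.5 111.5 20 94.6;python3 - <<'E'
from h import *
s=eyes.grab_frame("side")[...,::-1]
cv2.imwrite("pics/g19.png",cv2.resize(s[140:230,210:330],None,fx=6,fy=6,interpolation=cv2.INTER_CUBIC))
E
```

```text
t 21.75 p [667.1 111.9  13.8] j [ 0.18  0.77 -0.62  1.66  0.54  0.89 -0.57] w 0.058 F [ 0.2 -0.1  0.7] yaw 94.61 tilt 0.15
d [-0.01, -0.01, -0.12] turn [0.01, -0.02, 0.0]
```

View pics/g19.png

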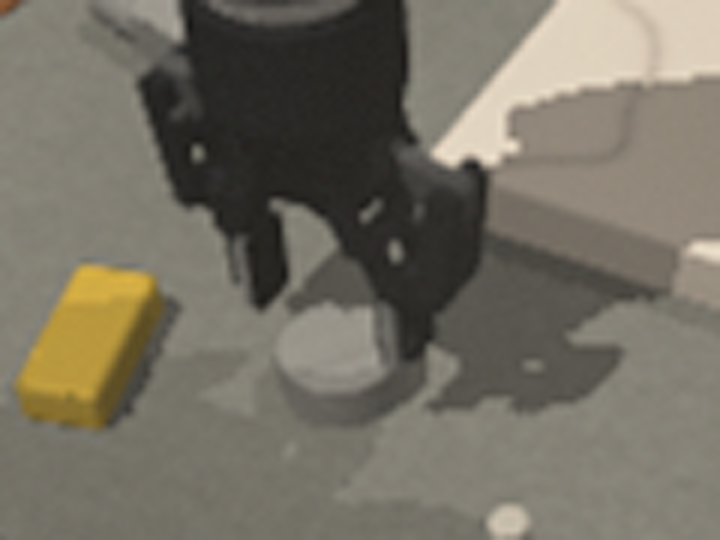

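Even at 58 mm the tips look to be at about z 25 mm, just above the disc top. I'll go lower, opened a little more, checking force at each step.

Call:
jog_arm([
  {"delta_pos": [0, 0, 0], "turn": [0, 0, 0]},
  {"delta_pos": [0, 0, 0.05], "turn": [0, 0, 0]},
  {"delta_pos": [0, 0, 0.1], "turn": [0, 0, 0]},
  {"delta_pos": [0, 0, 0.14], "turn": [0, 0, 0]},
  {"delta_pos": [0, 0, 0.14], "turn": [0, 0, 0]},
], jaw=0.75)

```text
time: 22.3
tool_pos: [0.6667, 0.1118, 0.006]
eef_rot: [-0.001, 0.678, 0.735, 0.001]
force: [0.1, 0.2, -0.1]
gripper_width: 0.0638
```

Call:
jog_arm([
  {"delta_pos": [0, 0, 0.05], "turn": [0, 0, 0]},
  {"delta_pos": [0, 0, 0.08], "turn": [0, 0, 0]},
])

```text
time: 22.5
tool_pos: [0.667, 0.1119, 0.0024]
eef_rot: [-0.001, 0.678, 0.735, 0.001]
force: [0.2, 0.1, -0.5]
gripper_width: 0.0641
```

```bash
python3 mv.py 666.5 111.5 20 94.6;python3 - <<'E'
from h import *
s=eyes.grab_frame("side")[...,::-1]
cv2.imwrite("pics/g20.png",cv2.resize(s[140:230,210:330],None,fx=6,fy=6,interpolation=cv2.INTER_CUBIC))
E
```

```text
t 22.5 p [667.  111.9   2.4] j [ 0.18  0.78 -0.61  1.66  0.55  0.87 -0.58] w 0.0641 F [ 0.2  0.1 -0.5] yaw 94.61 tilt 0.14
d [-0.01, -0.01, -0.35] turn [0.0, -0.02, 0.0]
```

View pics/g20.png

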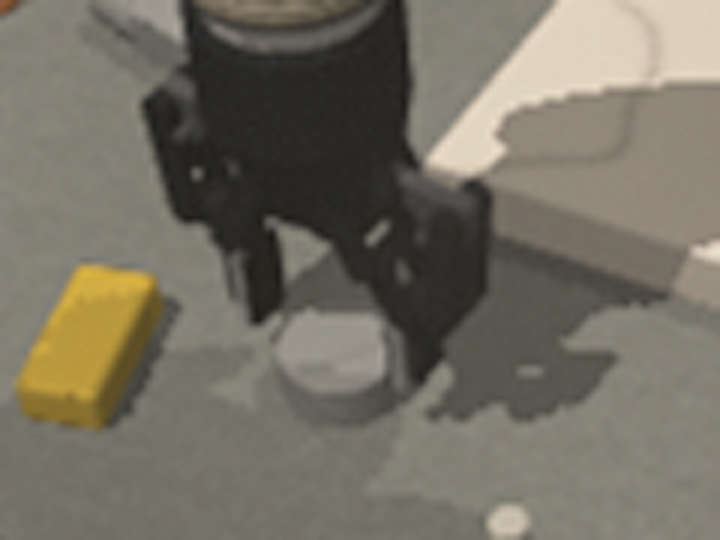

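Call:
jog_arm([
  {"delta_pos": [0, 0, 0.05], "turn": [0, 0, 0]},
  {"delta_pos": [0, 0, 0.1], "turn": [0, 0, 0]},
  {"delta_pos": [0, 0, 0.12], "turn": [0, 0, 0]},
  {"delta_pos": [0, 0, 0.12], "turn": [0, 0, 0]},
])

```text
time: 22.95
tool_pos: [0.6669, 0.1119, -0.0037]
eef_rot: [-0.001, 0.678, 0.735, 0.001]
force: [0.5, -0.1, -0.2]
gripper_width: 0.0637
```

Call:
jog_arm([
  {"delta_pos": [0, 0, 0], "turn": [0, 0, 0]},
  {"delta_pos": [0, 0, 0], "turn": [0, 0, 0]},
  {"delta_pos": [0, 0, 0], "turn": [0, 0, 0]},
  {"delta_pos": [0, 0, 0], "turn": [0, 0, 0]},
], jaw=0)

```text
time: 23.35
tool_pos: [0.6674, 0.1121, -0.0027]
eef_rot: [-0.001, 0.678, 0.735, 0.001]
force: [-1.2, -0.7, 5.1]
gripper_width: 0.0471
```

```bash
python3 mv.py 666.5 111.5 20 94.6;python3 - <<'E'
from h import *
s=eyes.grab_frame("side")[...,::-1]
cv2.imwrite("pics/g21.png",cv2.resize(s[140:230,210:330],None,fx=6,fy=6,interpolation=cv2.INTER_CUBIC))
E
```

```text
t 23.35 p [667.4 112.1  -2.7] j [ 0.17  0.79 -0.6   1.67  0.56  0.86 -0.58] w 0.0471 F [-1.2 -0.7  5.1] yaw 94.61 tilt 0.17
d [-0.01, -0.02, -0.45] turn [0.01, -0.02, 0.0]
```

View pics/g21.png

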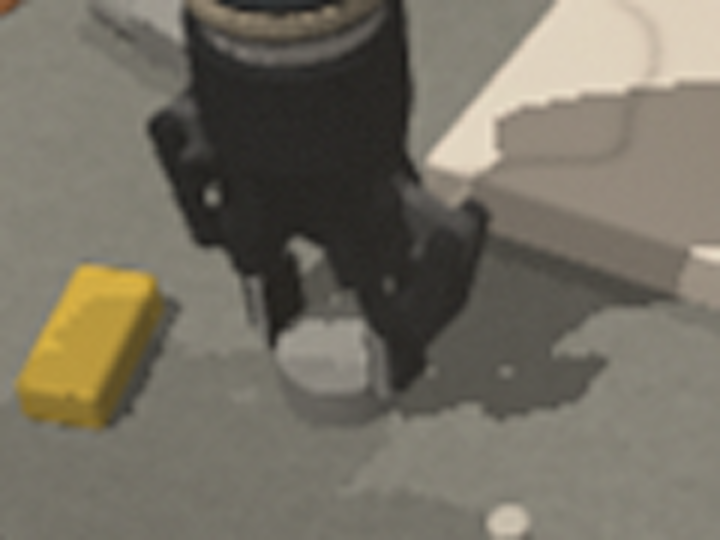

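Disc gripped (47 mm, tips beside the disc). Lifting.

```bash
python3 mv.py 572 -206 180 98.75
```

```text
t 23.4 p [667.4 112.1  -2.7] j [ 0.17  0.79 -0.6   1.67  0.56  0.86 -0.58] w 0.0467 F [-0.4 -0.6  5.4] yaw 94.61 tilt 0.17
d [-6.18, -2.41, -3.67] turn [0.01, -0.02, -0.52]
```

Call:
jog_arm([
  {"delta_pos": [0, 0, -0.4], "turn": [0, 0, 0]},
  {"delta_pos": [0, 0, -1.0], "turn": [0, 0, 0]},
  {"delta_pos": [0, 0, -1.8], "turn": [0, 0, 0]},
  {"delta_pos": [0, 0, -2.7], "turn": [0, 0, 0]},
  {"delta_pos": [0, 0, -3.6], "turn": [0, 0, 0]},
  {"delta_pos": [0, 0, -4.0], "turn": [0, 0, 0]},
  {"delta_pos": [0, 0, -4.0], "turn": [0, 0, 0]},
])

```text
time: 24.1
tool_pos: [0.6685, 0.1124, 0.201]
eef_rot: [0.001, 0.678, 0.735, 0.004]
force: [0.2, 0.7, -3.5]
gripper_width: 0.047
```

```bash
python3 mv.py 572 -206 200 98.75;python3 - <<'E'
from h import *
s=eyes.grab_frame("side")[...,::-1]
cv2.imwrite("pics/g22.png",cv2.resize(s[80:230,190:370],None,fx=4,fy=4,interpolation=cv2.INTER_CUBIC))
E
```

```text
t 24.1 p [668.5 112.4 201. ] j [ 0.24  0.58 -0.72  1.52  0.4   1.18 -0.46] w 0.047 F [ 0.2  0.7 -3.5] yaw 94.62 tilt 0.46
d [-6.19, -2.44, -0.02] turn [0.05, -0.02, -0.52]
```

View pics/g22.png

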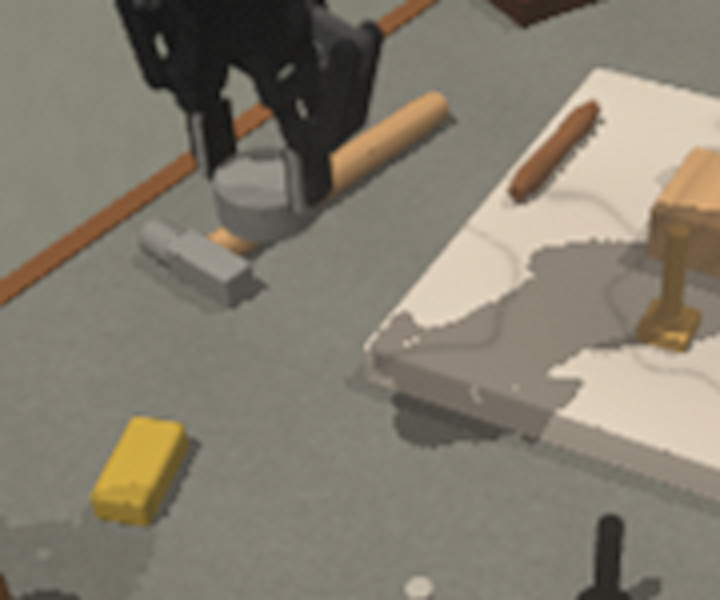

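The disc is held level. Carrying it over the block.

Call:
jog_arm([
  {"delta_pos": [-0.7, -0.3, 0], "turn": [0, 0, 0]},
  {"delta_pos": [-1.6, -0.6, 0], "turn": [0, 0, -0.1]},
  {"delta_pos": [-2.5, -1.0, 0], "turn": [0, 0, -0.2]},
  {"delta_pos": [-3.4, -1.35, 0], "turn": [0, 0, -0.3]},
  {"delta_pos": [-4.3, -1.7, 0], "turn": [0, 0, -0.4]},
  {"delta_pos": [-5.2, -2.05, 0], "turn": [0, 0, -0.5]},
  {"delta_pos": [-5.9, -2.3, 0], "turn": [0, 0, -0.5]},
  {"delta_pos": [-6.19, -2.44, 0], "turn": [0, 0, -0.5]},
])

```text
time: 24.95
tool_pos: [0.5666, -0.2126, 0.1924]
eef_rot: [-0.003, 0.655, 0.756, -0.001]
force: [-0.7, -0.6, -4.2]
gripper_width: 0.0469
```

Call:
jog_arm([
  {"delta_pos": [0, 0, 0], "turn": [0, 0, 0]},
])

```text
time: 25.05
tool_pos: [0.5675, -0.2104, 0.1931]
eef_rot: [-0.003, 0.654, 0.756, -0.001]
force: [0.4, 0.8, -3.5]
gripper_width: 0.047
```

```bash
python3 mv.py 572 -206 80 98.75
```

```text
t 25.05 p [ 567.5 -210.4  193.1] j [ 0.82  0.48 -0.73  1.7   0.35  1.11  0.13] w 0.047 F [ 0.4  0.8 -3.5] yaw 98.27 tilt 0.33
d [0.07, 0.11, 2.26] turn [-0.03, -0.03, -0.06]
```

Call:
jog_arm([
  {"delta_pos": [0.07, 0.11, 0.6], "turn": [0, 0, 0]},
  {"delta_pos": [0.07, 0.11, 1.2], "turn": [0, 0, 0]},
  {"delta_pos": [0.07, 0.11, 1.7], "turn": [0, 0, 0]},
  {"delta_pos": [0.07, 0.11, 2.0], "turn": [0, 0, 0]},
  {"delta_pos": [0.07, 0.11, 2.2], "turn": [0, 0, 0]},
  {"delta_pos": [0.07, 0.11, 2.2], "turn": [0, 0, 0]},
  {"delta_pos": [0.07, 0.11, 2.2], "turn": [0, 0, 0]},
])

```text
time: 25.75
tool_pos: [0.5761, -0.2018, 0.0866]
eef_rot: [-0.0, 0.652, 0.758, 0.002]
force: [-0.0, -0.5, -2.8]
gripper_width: 0.047
```

```bash
python3 mv.py 572 -206 67 98.75;python3 - <<'E'
from h import *
s=eyes.grab_frame("side")[...,::-1]
cv2.imwrite("pics/g23.png",cv2.resize(s[60:180,310:450],None,fx=5,fy=5,interpolation=cv2.INTER_CUBIC))
E
```

```text
t 25.75 p [ 576.1 -201.8   86.6] j [ 0.75  0.6  -0.67  1.79  0.45  0.92  0.04] w 0.047 F [-0.  -0.5 -2.8] yaw 98.64 tilt 0.18
d [-0.07, -0.09, 0.39] turn [0.01, -0.02, -0.01]
```

View pics/g23.png

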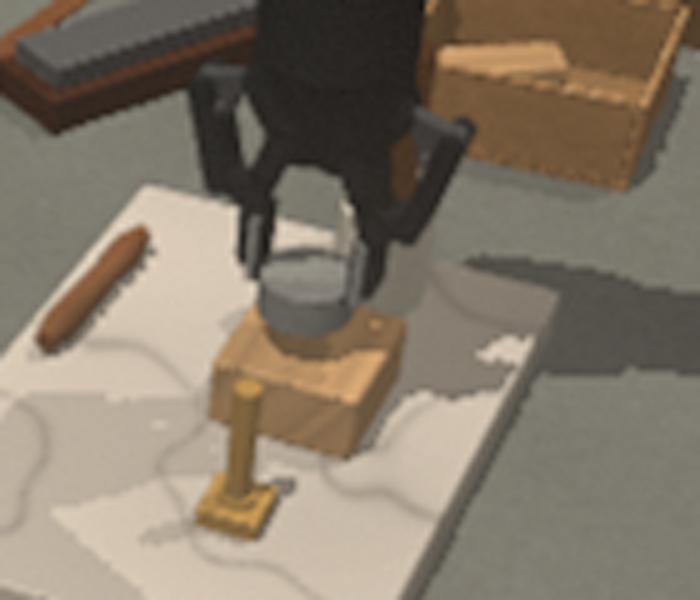

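Call:
jog_arm([
  {"delta_pos": [-0.07, -0.09, 0.1], "turn": [0, 0, 0]},
  {"delta_pos": [-0.07, -0.09, 0.2], "turn": [0, 0, 0]},
  {"delta_pos": [-0.07, -0.09, 0.28], "turn": [0, 0, 0]},
  {"delta_pos": [-0.07, -0.09, 0.32], "turn": [0, 0, 0]},
  {"delta_pos": [-0.07, -0.09, 0.36], "turn": [0, 0, 0]},
  {"delta_pos": [-0.07, -0.09, 0.36], "turn": [0, 0, 0]},
])

```text
time: 26.4
tool_pos: [0.5713, -0.2063, 0.0676]
eef_rot: [-0.001, 0.652, 0.758, 0.001]
force: [-0.3, -0.3, -3.2]
gripper_width: 0.047
```

```bash
python3 mv.py 572 -206 67 98.75
```

```text
t 26.4 p [ 571.3 -206.3   67.6] j [ 0.75  0.61 -0.65  1.81  0.47  0.88  0.03] w 0.047 F [-0.3 -0.3 -3.2] yaw 98.62 tilt 0.16
d [0.0, 0.01, 0.01] turn [0.0, -0.02, -0.02]
```

Still hanging (-3.2 N), so I'll inch down.

Call:
jog_arm([
  {"delta_pos": [0, 0, 0.03], "turn": [0, 0, 0]},
  {"delta_pos": [0, 0, 0.03], "turn": [0, 0, 0]},
])

```text
time: 26.6
tool_pos: [0.5715, -0.2063, 0.0673]
eef_rot: [-0.0, 0.652, 0.758, 0.001]
force: [-3.8, 0.4, 4.0]
gripper_width: 0.0469
```

Call:
jog_arm([
  {"delta_pos": [0, 0, 0.03], "turn": [0, 0, 0]},
  {"delta_pos": [0, 0, 0.03], "turn": [0, 0, 0]},
])

```text
time: 26.8
tool_pos: [0.5715, -0.2064, 0.0672]
eef_rot: [-0.0, 0.652, 0.758, 0.0]
force: [-6.4, 1.8, 13.3]
gripper_width: 0.047
```

Call:
jog_arm([
  {"delta_pos": [0, 0, 0], "turn": [0, 0, 0]},
  {"delta_pos": [0, 0, 0], "turn": [0, 0, 0]},
  {"delta_pos": [0, 0, 0], "turn": [0, 0, 0]},
  {"delta_pos": [0, 0, -0.5], "turn": [0, 0, 0]},
  {"delta_pos": [0, 0, -1.3], "turn": [0, 0, 0]},
  {"delta_pos": [0, 0, -2.2], "turn": [0, 0, 0]},
  {"delta_pos": [0, 0, -3.1], "turn": [0, 0, 0]},
  {"delta_pos": [0, 0, -4.0], "turn": [0, 0, 0]},
], jaw=0.85)

```text
time: 27.6
tool_pos: [0.5711, -0.2068, 0.2664]
eef_rot: [-0.001, 0.652, 0.758, 0.001]
force: [0.3, -0.6, -0.7]
gripper_width: 0.0729
```

```bash
python3 mv.py 400 -450 280 98.75
```

```text
t 27.6 p [ 571.1 -206.8  266.4] j [ 0.83  0.42 -0.76  1.61  0.3   1.24  0.17] w 0.0729 F [ 0.3 -0.6 -0.7] yaw 98.62 tilt 0.16
d [-4.3, -4.11, -0.29] turn [0.01, -0.02, -0.02]
```

Call:
jog_arm([
  {"delta_pos": [-0.3, -0.8, -0.5], "turn": [0, 0, 0]},
  {"delta_pos": [-0.8, -1.6, -0.6], "turn": [0, 0, 0]},
  {"delta_pos": [-1.6, -2.4, -0.6], "turn": [0, 0, 0]},
  {"delta_pos": [-2.5, -3.0, -0.6], "turn": [0, 0, 0]},
  {"delta_pos": [-3.4, -3.6, -0.6], "turn": [0, 0, 0]},
  {"delta_pos": [-4.2, -4.2, -0.6], "turn": [0, 0, 0]},
  {"delta_pos": [-5.0, -4.8, -0.6], "turn": [0, 0, 0]},
  {"delta_pos": [-5.5, -5.2, -0.6], "turn": [0, 0, 0]},
])

```text
time: 28.4
tool_pos: [0.3538, -0.52, 0.2937]
eef_rot: [-0.001, 0.652, 0.758, 0.001]
force: [0.9, 0.6, 0.4]
gripper_width: 0.0726
```

Call:
jog_arm([
  {"delta_pos": [0, 0, 0], "turn": [0, 0, 0]},
  {"delta_pos": [0, 0, 0], "turn": [0, 0, 0]},
  {"delta_pos": [0, 0, 0], "turn": [0, 0, 0]},
])

```text
time: 28.7
tool_pos: [0.3564, -0.5165, 0.2939]
eef_rot: [-0.001, 0.651, 0.759, 0.002]
force: [-0.6, 0.1, -0.2]
gripper_width: 0.0724
```

```bash
python3 - <<'E'
from h import *
s=eyes.grab_frame("side")[...,::-1];t=eyes.grab_frame("top")[...,::-1]
cv2.imwrite("pics/side9.png",s);cv2.imwrite("pics/top9.png",t)
cv2.imwrite("pics/f1.png",cv2.resize(t[110:260,350:550],None,fx=4,fy=4,interpolation=cv2.INTER_CUBIC))
cv2.imwrite("pics/f2.png",cv2.resize(t[130:280,145:345],None,fx=4,fy=4,interpolation=cv2.INTER_CUBIC))
cv2.imwrite("pics/f3.png",cv2.resize(s[50:200,270:450],None,fx=4,fy=4,interpolation=cv2.INTER_CUBIC))
E
```

```text
(no output)
```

View pics/f1.png

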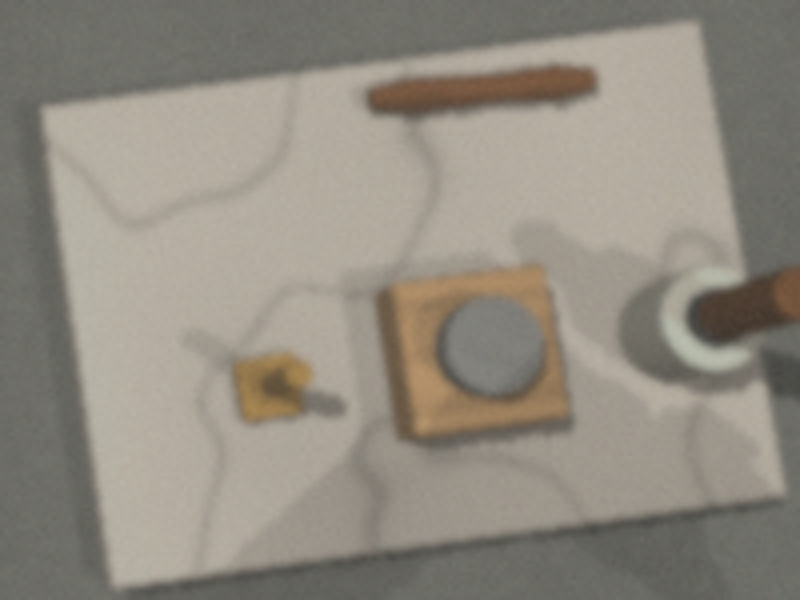

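View pics/f2.png

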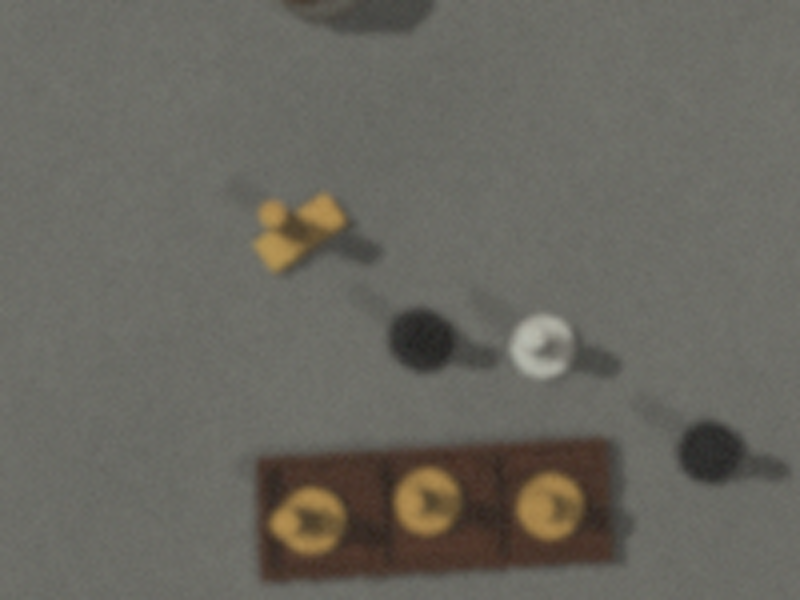

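View pics/f3.png

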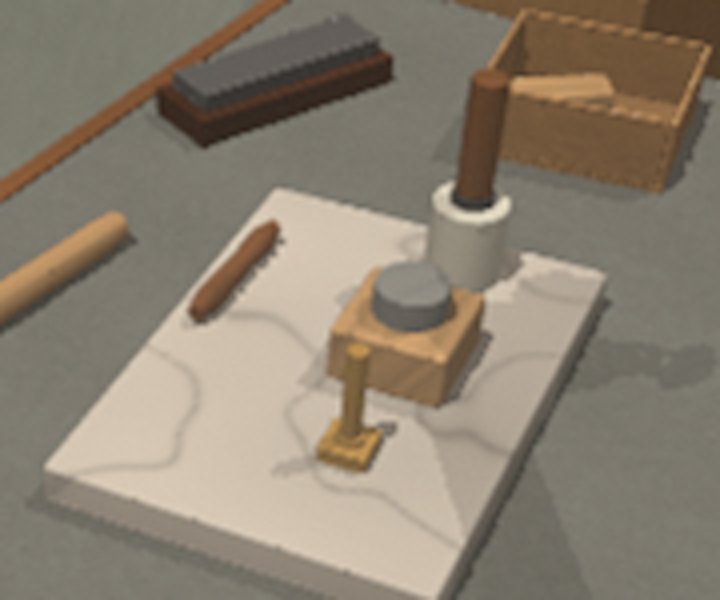

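```bash
python3 - <<'E'
from h import *
B=lambda x,y,z:onz("top",*un(x,y,350,110,4),z)
K=np.array([B(*p,.07) for p in[(390,285),(543,267),(570,415),(415,437)]]).mean(0)
a=np.radians(8.75);ex=np.array([np.cos(a),np.sin(a)]);ey=np.array([-np.sin(a),np.cos(a)])
print("block",K)
for n,x,y,z in[("anvil",493,345,.092),("sq",271,387,.042),("maul",711,320,.09)]:
    d=(B(x,y,z)-K)[:2];print(n,(d@ex*1000).round(1),(d@ey*1000).round(1))
A=lambda x,y,z:onz("top",*un(x,y,145,130,4),z)
T=np.array([.4414,.2344]);a=np.radians(4.63);ex=np.array([np.cos(a),np.sin(a)]);ey=np.array([-np.sin(a),np.cos(a)])
d=A(551,507,.018)[:2]-T;print("spare",d@ex*1000,d@ey*1000)
E
```

```text
block [ 0.57219324 -0.20679855  0.07      ]
anvil 0.4 0.2
sq -2.7 101.7
maul -1.3 -110.5
spare -1.9364226969167118 -61.3413375552553
```

All within tolerance, and everything is standing upright. Handing in.

```bash
python3 -c "
from bench import sign_off
print(sign_off())"
```

```text
the job is handed in; nothing more can be done
None
```

The setup is done and handed in at about 29 s of the 120 s allowed. No verdict comes back, so the figures below are my own measurements from the last top picture.

| Item | Measured position | Target |
|---|---|---|
| Anvil | 0.4 mm from block centre | within 12 mm |
| Square stamp | 101.7 mm left, 2.7 mm out of line | 101 ± 18 mm, within 16 mm |
| Maul | 110.5 mm right, 1.3 mm out of line | 112 ± 18 mm, within 16 mm |
| Spare stamp | 1.9 mm and 1.3 mm from the centre of the vacated bay | within 12 mm |

- **Other stamps:** the two round-headed stamps in the tray, the oblong one and the black and white look-alikes show no visible movement from the first picture. Everything looks upright, and the arm is clear of all of it.
- **Contact forces:** the highest reading shown on the tool was about 15 N, while setting the anvil down.

Some readings disagreed:
- **Fingertip height:** in the side view the fingertips sat well above where the stated tool geometry puts them. I took the anvil with the TCP at about −3 mm, going by the pictures and the force readings.
- **Gripper opening:** it read 2–4 mm below the true diameters.
- **Camera views:** the two views differed by about 2–3 mm in y, which is well inside the tolerances.

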